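# Load a tray of stones into the UV viewing cabinet

### The arm

A 6-joint arm with a two-finger parallel gripper is mounted at the origin on the work surface. World frame = base frame: x ahead of the robot, y to its left, z up, the work surface at z = 0. Lengths are in m, angles in degrees, forces in N, time in s.
With the tool pointing down it reaches from about 0.3 to 0.825 m from the base axis. Payload 5.4 kg.
Tool frame: the origin (TCP) lies at the very end of the fingers, on their centre line; the grasp point (between the pads) lies 19 mm behind it; z points along the fingers, y is the direction in which the jaws open and shut (so a half turn about z gives the same grasp; the last joint's range is limited). The gripper opens to 92 mm and grips with 3 to 60 N. Pads are 20 mm wide; open, the fingers measure 128 mm over their backs; the gripper's body (75 mm by 189 mm) begins 69 mm behind the grasp point.
Start: joints at [57.519, 9.076, 91.501, -0, 79.423, -12.038], TCP at [0.201, 0.539, 0.215] pointing down, gripper open.
Joint ranges: [-166.64, 166.64], [-54.1, 131.32], [10.49, 154.53], [-73.88, 253.88], [9.74, 151.15], [-171.62, 171.62]. Speed limits (degrees/s): [147.25, 147.25, 180, 180, 180, 180].

### API

Orientations are given as [roll, pitch, yaw] about the fixed x, y, z axes, in that order (R = Rz(yaw) Ry(pitch) Rx(roll)).
In Python, from cell import r, eyes gives the robot as it stands.
- The arm moves only by the shell command python3 -m inch 'ROWS'. ROWS is JSON, a list of rows, each a list of 3 entries, a list of its own where there are three numbers: the turn, a rotation vector about the tool's x, y, z in units of 6 degrees (1.0 is 6 degrees), then the shift along the tool's x, y, z in units of 30 mm (1.0 is 30 mm), then the finger opening in mm, from 0 to 91.9. A call has 1 to 5 rows; each row shifts and turns the pose as measured when the row begins, along the tool's axes as they then stand; what a row does not reach is not made up. A row lasts 1/12 s, in which the tool goes at most 41.7 mm and 7.16 degrees, less where a joint would pass 70% of its speed; a pose out of reach is approached as far as the arm can. A call is refused whole if a number of a shift passes 1 or a number of a turn 1, either way. A call with a gripper value outside its range is refused whole. The fingers move at their own pace and stop on an object; the grip force is fixed at half the most. Time passes only in rows, so rows that do not move let the fingers close. It gives the time, the measured TCP pose, the force and the opening at its end, in the units of the state.
- r.read_state(): the state, without advancing time (a new reading comes with each control period).
- eyes.camera(name): name is "side" or "top"; returns the picture (400x640x3 uint8, red, green, blue); there is no depth.
- eyes.camera_info(name): a dict with "intrinsics" (3x3 intrinsics, pixels), "R" (3x3) and "t" (3): a world point X has camera coordinates R X + t. Camera axes: x right, y down, z forward; pixel columns grow to the right and rows downward; lengths in m; the calibration is good to about 2 mm. A picture is of the moment at which its call begins. camera_info takes no time and is no camera call.
- r.sign_off(): hands the job in, once; it reports no verdict.
The state is a dict: "clock": time; "joint_positions": joint angles; "qd": joint speeds; "effort": joint torques, N m; "eef_pos": TCP position; "eef_rot": TCP orientation; "ft_force": force on the tool from outside, world axes, zero at the start; "torque": the same for the moment, N m; "gripper_width": finger opening in m.
Only numpy, scipy, OpenCV 4.12 (cv2) and the standard library are available. Lean on these libraries where they do the work, as an engineer would, in place of code of your own. Each camera call takes 0.05 s, during which the arm holds its last target.

### The job

Squeeze together the green tabs of the two sprung hinge pins and lift the amber door off the UV viewing cabinet and lay it flat on the grey mat, tabs up. Then carry the white tray level, with all three stones in it, through the doorway and stand it flat on the chamber floor. Finally fit the door back as it was, lying flat in its place with both hinge pins sprung fully home in the ears, and leave everything else on the table where it is.

Things in the scene. Friction and masses are not known exactly. Their poses are not given: they have to be found in the camera images.
- cabinet: UV viewing cabinet, fixed: grey case 300 deep (x), 212 wide (y), origin at the centre of its underside, x from front to back, z up. Front 60 high; from there the face with the doorway slopes up and back at 35 degrees, 170 long. Chamber inside: x -144 to 68, y -100 to 100, floor at z = 6. Seen from above, the bare doorway spans x -134 to -42, y -82 to 82 (112 along the slope).
- lamp_edge (a point): Middle of the lower front edge of the black lamp housing, fixed on the cabinet, 212 wide, 50 high from here up, reaching back to the cabinet's rear. It overhangs the hinge: a gripper coming straight down on the tabs would strike it, so come in at right angles to the slope (tilted 35 degrees, leaning towards the cabinet's front). Axes are the cabinet's.
- surround: Sloping door surround, fixed in the cabinet. Origin: on its face, where the centre of the door's underside lies when the door is home. x up the slope, y as the cabinet's y, z out of the face (35 degrees off vertical, leaning to the front). With the door home its axes agree with these and point door_grip is at (39, 0, 28). A ledge 6 high with upper face at x = -78 runs below the door (4 free).
- ear_left (a point): Centre of the hole in the left (+y) steel hinge ear, on the ear's inner face, at (67, 66, 11) in the surround's frame; axes are the surround's. The ear is 24 (x) by 8 (y), stands 24 out of the face; hole diameter 10.5 along y, right through.
- ear_right (a point): The same for the right (-y) ear, at (67, -66, 11) in the surround's frame; the ear reaches from here to y = -74.
- chamber (a point): Point on the chamber floor under the doorway, at (-88, 0, 6) in the cabinet's frame: a good place for the middle of the tray, its x axis along the cabinet's so that it passes the doorway with some 13 to spare at each end as it is let straight down (a gripper leaning 10 to 20 degrees towards the front stays well clear of the lamp housing). Axes are the cabinet's.
- door_mid (a point): Centre of the door's underside, axes as door_grip. The door is 148 (x) by 184 (y) by 5 thick, amber window in a black frame, only 124 wide beyond x = 50 to pass between the ears, about 0.16 kg with its pins. Hinge line along y at x = 67, z = 11 from here; guide blocks at x 61 to 73, |y| 48 to 62, up to z = 19. It starts home in the surround.
- door_grip (a point): On the door, half-way between its two green finger tabs, at (39, 0, 28) from door_mid; x from ledge edge to hinge, y along the hinge, z out of the face with the tabs. Tabs 22 (x) by 4 (y), z -21 to +13 from here. Outer faces 68 apart at rest; squeezed to 44 apart both pins are drawn in fully, against stops, and the door can be carried by the tabs.
- pin_left (a joint): How far the sprung hinge pin on the +y side of the door is drawn in, m: 0 = fully out, 0.012 = drawn in against its stop. Pin diameter 7 with a 5 mm tapered nose; its tip is at 75 from the door's middle when out and 63 when drawn in. Its spring pushes it out with 4 N when out and 8 N when drawn in.
- pin_right (a joint): The same for the pin on the -y side.
- mat_mid (a point): Centre of the upper face (3 above the table) of a grey felt mat, 180 (x) by 210 (y), fixed, its axes along its edges, z up. The door is laid here, underside down, so that its window is not scratched.
- tray_mid (a point): Centre, half-way up, of an open white tray 66 (x) by 56 (y) by 26 high, walls 3 thick, 0.10 kg, axes along its edges, z up; it stands on the table 13 below this point. Three loose stones lie in it.
- stone_red_mid (a point): Middle of a red domed stone, 19 in diameter and 11.5 high, 10 g, loose in the tray.
- stone_blue_mid (a point): Middle of a blue stone of the same form, loose in the tray.
- stone_green_mid (a point): Middle of a green stone of the same form, loose in the tray.
- refractometer: Bystander: black gem refractometer, 150 (x) by 52 by 62 high with a 22 long eyepiece at its -x end; origin at the centre of its underside.
- bottle: Bystander: small amber bottle of contact liquid, closed, diameter 34, 60 high; origin at the centre of its underside.
- mug: Bystander: white coffee mug, diameter 80, 90 high, handle at its +y side; origin at the centre of its underside.
There are look-alikes about, which are no part of the job. Leave any red look-alike of the part that bears tray_mid alone.

How it is judged (in metres and radians):
On the way, in this order (a step that is already met when the one before it is completed fails the run):
1. the door is lifted off, laid flat on the mat and let go (x of door_mid in the frame of mat_mid between -0.05 and 0.05 m and y of door_mid in the frame of mat_mid between -0.05 and 0.05 m and z of door_mid in the frame of mat_mid between -0.005 and 0.008 m and angle between door_grip's own z axis and vertical below 0.1 rad and contact force between the fingers and door below 0.1 N), for 0.2 s.
2. the tray with its stones stands on the chamber floor and is let go (x of tray_mid in the frame of cabinet between -0.148 and 0.06 m and y of tray_mid in the frame of cabinet between -0.1 and 0.1 m and z of tray_mid in the frame of cabinet between 0.012 and 0.026 m and angle between tray_mid's own z axis and vertical below 0.08 rad and x of stone_red_mid in the frame of tray_mid between -0.033 and 0.033 m and y of stone_red_mid in the frame of tray_mid between -0.028 and 0.028 m and z of stone_red_mid in the frame of tray_mid between -0.013 and 0.008 m and x of stone_blue_mid in the frame of tray_mid between -0.033 and 0.033 m and y of stone_blue_mid in the frame of tray_mid between -0.028 and 0.028 m and z of stone_blue_mid in the frame of tray_mid between -0.013 and 0.008 m and x of stone_green_mid in the frame of tray_mid between -0.033 and 0.033 m and y of stone_green_mid in the frame of tray_mid between -0.028 and 0.028 m and z of stone_green_mid in the frame of tray_mid between -0.013 and 0.008 m and contact force between the fingers and tray below 0.1 N), for 0.2 s.
At the end, for the whole second after the job is handed in: The door lies home in its surround (within about 6 mm along the slope, 8 mm across, 5 mm of its depth, 3 degrees) with both pins out to within 3 mm of fully home in the ears; the tray stands flat on the chamber floor, wholly inside, with all three stones in it; all at rest and let go (x of door_grip in the frame of surround between 0.033 and 0.045 m and y of door_grip in the frame of surround between -0.008 and 0.008 m and z of door_grip in the frame of surround between 0.023 and 0.033 m and angle between the z axis of door_grip and the z axis of surround, either way round below 0.05 rad and angle between the x axis of door_grip and the x axis of surround, either way round below 0.06 rad and value of joint each of pin_left, pin_right below 0.003 m and x of tray_mid in the frame of cabinet between -0.148 and 0.06 m and y of tray_mid in the frame of cabinet between -0.1 and 0.1 m and z of tray_mid in the frame of cabinet between 0.012 and 0.026 m and angle between tray_mid's own z axis and vertical below 0.08 rad and x of stone_red_mid in the frame of tray_mid between -0.033 and 0.033 m and y of stone_red_mid in the frame of tray_mid between -0.028 and 0.028 m and z of stone_red_mid in the frame of tray_mid between -0.013 and 0.008 m and x of stone_blue_mid in the frame of tray_mid between -0.033 and 0.033 m and y of stone_blue_mid in the frame of tray_mid between -0.028 and 0.028 m and z of stone_blue_mid in the frame of tray_mid between -0.013 and 0.008 m and x of stone_green_mid in the frame of tray_mid between -0.033 and 0.033 m and y of stone_green_mid in the frame of tray_mid between -0.028 and 0.028 m and z of stone_green_mid in the frame of tray_mid between -0.013 and 0.008 m and linear speed of each of door, tray below 0.02 m/s and contact force between the fingers and door below 0.1 N); the robot touches nothing.
It fails at once if a stone leaves the tray (distance between any of stone_red_mid, stone_blue_mid, stone_green_mid and tray_mid above 0.05 m).
It fails at once if the tray is tipped more than 25 degrees (angle between tray_mid's own z axis and vertical above 0.44 rad).
It fails at once if a bystander is moved by more than 25 mm or tipped over (distance of any of refractometer, bottle, mug from where it was at the start of the episode above 0.025 m or angle between any of refractometer, bottle, mug's own z axis and vertical above 0.4 rad).
It also fails if it takes over 72 s, if anything falls off the work surface, if the arm or the gripper's body presses on something with over 40 N, if the wrist force passes 120 N, or if a joint passes its speed limit or range.

## Working session

There is one attempt and no reset: what is moved stays moved. The work goes in short steps, Python scripts to look and compute and a shell command to move; the robot and the scene stay as the last step left them, time stands still between calls to the robot, and variables do not carry over. Pictures are saved under pics/ and viewed, and the job is handed in when it is done.

```bash
ls; mkdir -p pics; python3 - <<'E'
from cell import r, eyes
import cv2
print(r.read_state())
for n in("side","top"):
    i=eyes.camera_info(n); print(n,i)
    cv2.imwrite(f"pics/{n}0.png",eyes.camera(n)[:,:,::-1])
E
```

```text
pics
{'clock': 0.0, 'joint_positions': array([ 5.75184550e+01,  9.11227995e+00,  9.15725506e+01, -1.21890407e-03,
        7.94236508e+01, -1.20367179e+01]), 'qd': array([ 0.07314984, -0.04731526,  0.00973561, -0.118783  ,  0.02183629,
        0.12280495]), 'effort': array([-5.22310766e-04, -3.85564077e+01, -3.22107768e+01,  7.00452039e-02,
        3.78309970e-02, -1.52875477e-04]), 'eef_pos': array([0.20051664, 0.53822523, 0.21361927]), 'eef_rot': array([-1.79893654e+02, -2.14510902e-02,  1.59555378e+02]), 'ft_force': array([ 0.42180703,  0.39093937, -0.64275626]), 'torque': array([-0.00219562,  0.01045875, -0.01132879]), 'gripper_width': 0.0920228830510141}
side {'intrinsics': array([[499.84171153,   0.        , 317.07001088],
       [  0.        , 499.84171153, 200.15371108],
       [  0.        ,   0.        ,   1.        ]]), 'R': array([[ 0.90847665, -0.417664  ,  0.01506481],
       [-0.25443948, -0.58131772, -0.77287144],
       [ 0.33155802,  0.69830258, -0.63438379]]), 't': array([-0.51371787,  0.23677894,  1.19674399])}
top {'intrinsics': array([[512.19033073,   0.        , 317.55720552],
       [  0.        , 512.19033073, 201.21113167],
       [  0.        ,   0.        ,   1.        ]]), 'R': array([[ 0.02492265, -0.99964304, -0.00962548],
       [-0.99079569, -0.0234183 , -0.13332474],
       [ 0.13305173,  0.01285969, -0.99102566]]), 't': array([-0.03859422,  0.56055467,  1.56070636])}
```

View pics/side0.png

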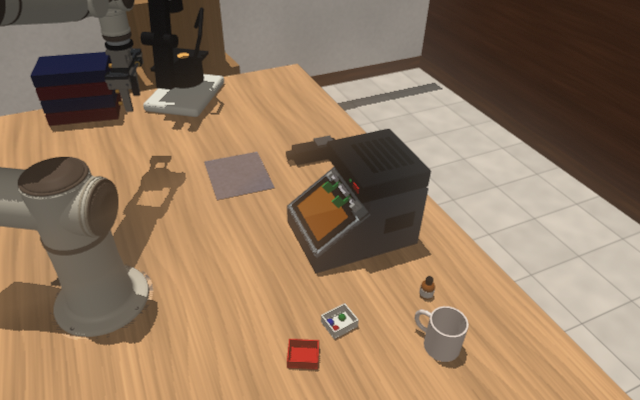

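View pics/top0.png

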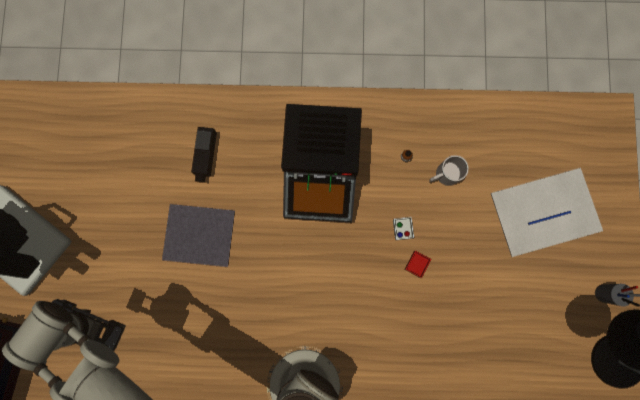

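The side view shows the cabinet (face about (325,210)), mat (238,175), tray (340,320), red look-alike (303,353), mug (445,335) and bottle (428,288). In the top view the door is at about (320,197), mat (199,235) and tray (403,229). I'll zoom in next.

```bash
python3 - <<'E'
import cv2
t=cv2.imread("pics/top0.png"); s=cv2.imread("pics/side0.png")
cv2.imwrite("pics/tz1.png",cv2.resize(t[95:235,270:370],None,fx=4.2,fy=4.2,interpolation=cv2.INTER_CUBIC))
cv2.imwrite("pics/sz1.png",cv2.resize(s[120:270,275:435],None,fx=4,fy=4,interpolation=cv2.INTER_CUBIC))
a=cv2.resize(t[205:285,380:440],None,fx=6,fy=6,interpolation=cv2.INTER_CUBIC)
b=cv2.resize(s[295:375,280:365],None,fx=4.5,fy=6,interpolation=cv2.INTER_CUBIC)
import numpy as np
cv2.imwrite("pics/tr1.png",np.hstack([a,b]))
E
```

```text
(no output)
```

View pics/tz1.png

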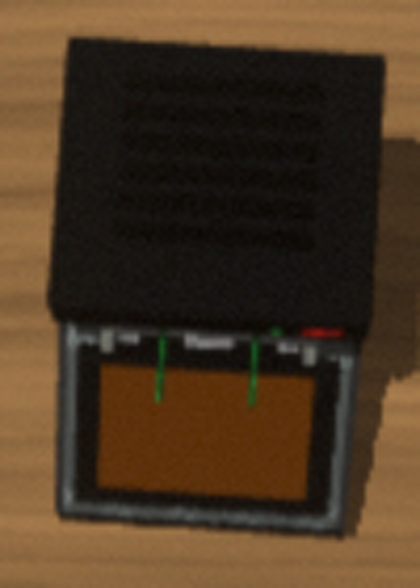

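View pics/sz1.png

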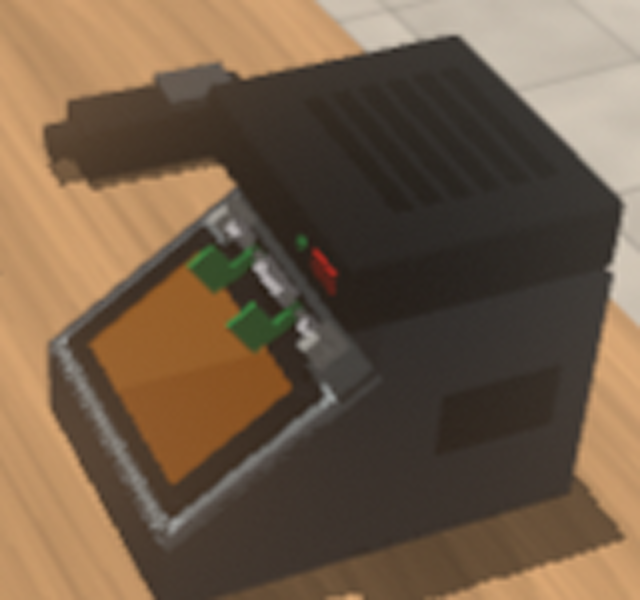

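View pics/tr1.png

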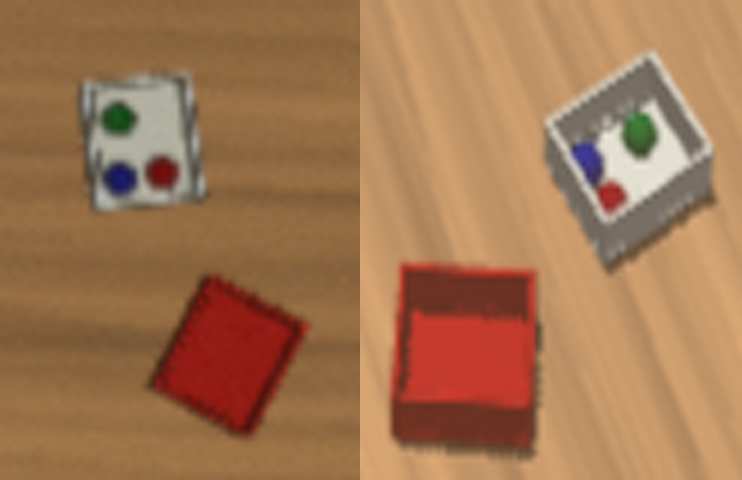

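The zooms show the door home: tabs at about (307,182) and (330,182) in the top view, and (328,186) and (340,201) in the side view. The tray is almost aligned with the world axes, with its stones grouped inside. I'll measure now.

```bash
cat > h.py <<'E'
import numpy as np, cv2
from cell import r, eyes
I={n:eyes.camera_info(n) for n in("side","top")}
def ray(n,p):
    i=I[n]; K=np.array(i["intrinsics"]); R=np.array(i["R"]); t=np.array(i["t"])
    d=R.T@np.linalg.solve(K,[p[0],p[1],1.0]); return -R.T@t, d/np.linalg.norm(d)
def onz(n,p,z):
    c,d=ray(n,p); return c+d*(z-c[2])/d[2]
def tri(ps,pt):
    c1,d1=ray("side",ps); c2,d2=ray("top",pt)
    A=np.stack([d1,-d2],1); s=np.linalg.lstsq(A,c2-c1,rcond=None)[0]
    a=c1+s[0]*d1; b=c2+s[1]*d2; return (a+b)/2, np.linalg.norm(a-b)
def proj(n,X):
    i=I[n]; c=np.array(i["R"])@np.array(X)+i["t"]; u=np.array(i["intrinsics"])@c; return u[:2]/u[2]
def img(name,f=None):
    im=eyes.camera(name)
    if f: cv2.imwrite("pics/"+f,im[:,:,::-1])
    return im
def hsv(f): return cv2.cvtColor(cv2.imread("pics/"+f),cv2.COLOR_BGR2HSV)
def blobs(m,amin=8):
    n,l,st,c=cv2.connectedComponentsWithStats(m.astype(np.uint8)); 
    return [(l==k,st[k],c[k]) for k in range(1,n) if st[k][4]>=amin]
def quad(m):
    c=max(cv2.findContours(m.astype(np.uint8),cv2.RETR_EXTERNAL,cv2.CHAIN_APPROX_NONE)[0],key=cv2.contourArea)
    h=cv2.convexHull(c)
    for e in np.arange(.01,.2,.005):
        q=cv2.approxPolyDP(h,e*cv2.arcLength(h,True),True)
        if len(q)<=4:break
    return q[:,0].astype(float)
E
python3 - <<'E'
from h import *
np.set_printoptions(precision=4,suppress=True)
for n in("side","top"):
    H=hsv(n+"0.png"); h,s,v=[H[:,:,k].astype(int) for k in range(3)]
    am=(h>5)&(h<18)&(s>200)&(v>60)
    roi=np.zeros(am.shape,bool); 
    if n=="top": roi[170:225,280:360]=1
    else: roi[170:260,285:370]=1
    b=max(blobs(am&roi),key=lambda b:b[1][4]); print(n,"amber",b[1],b[2],quad(b[0]).tolist())
    gm=(h>45)&(h<85)&(s>90)
    for b in blobs(gm,4): print("green",b[1],b[2])
    wm=(s<60)&(v>110)
    roi[:]=0
    if n=="top": roi[210:245,385:420]=1
    else: roi[300:340,318:362]=1
    b=max(blobs(wm&roi),key=lambda b:b[1][4]); print("tray",b[1],quad(b[0]).tolist())
    roi[:]=0
    if n=="top": roi[198:272,155:243]=1
    else: roi[145:202,198:280]=1
    mm=(s<90)&roi
    b=max(blobs(mm),key=lambda b:b[1][4]); print("mat",b[1],quad(b[0]).tolist(), [onz(n,p,.003)[:2] for p in quad(b[0])])
E
```

```text
Traceback (most recent call last):
ValueError: max() iterable argument is empty
```

```bash
python3 - <<'E'
from h import *
H=hsv("side0.png");print(H[215,320],H[225,325],H[185,328],H[201,340],H[322,345],H[175,238],H[190,290]);
H=hsv("top0.png");print(H[200,320],H[185,308],H[228,408],H[235,199],H[230,395],H[250,200])
E
```

```text
[ 14 187 139] [ 14 186 140] [ 51 116  77] [ 50 114  76] [ 24  21 227] [  8  47 136] [ 15 118 199]
[ 13 217  95] [ 52 169  65] [ 27  26 177] [174  17  73] [ 45  10 157] [165  20  77]
```

```bash
python3 - <<'E'
from h import *
np.set_printoptions(precision=4,suppress=True)
for n in("side","top"):
    H=hsv(n+"0.png"); h,s,v=[H[:,:,k].astype(int) for k in range(3)]
    am=(h>8)&(h<18)&(s>150)&(v>60)
    roi=np.zeros(am.shape,bool); 
    if n=="top": roi[170:225,280:360]=1
    else: roi[170:260,290:362]=1
    b=max(blobs(am&roi),key=lambda b:b[1][4]); print(n,"amber",b[1],b[2],quad(b[0]).tolist())
    gm=(h>40)&(h<90)&(s>80)
    for b in blobs(gm,4): print("green",b[1],b[2])
    wm=(s<60)&(v>110)
    roi[:]=0
    if n=="top": roi[210:245,385:420]=1
    else: roi[300:340,318:362]=1
    b=max(blobs(wm&roi),key=lambda b:b[1][4]); print("tray",b[1],quad(b[0]).tolist())
    roi[:]=0
    if n=="top": roi[198:272,155:243]=1
    else: roi[145:202,198:280]=1
    mm=(s<75)&roi
    b=max(blobs(mm),key=lambda b:b[1][4]); q=quad(b[0]);print("mat",b[1],q.tolist(), [onz(n,p,.003)[:2] for p in q])
E
```

```text
side amber [ 297  186   51   55 1473] [321.1595 212.5533] [[320.0, 186.0], [347.0, 217.0], [317.0, 240.0], [297.0, 206.0]]
green [349 178   3   5  11] [350. 180.]
green [322 181  18  11 110] [329.7818 186.0273]
green [332 195  18  12 119] [340.     200.4454]
green [339 314   6   7  34] [341.5    316.7059]
tray [321 304  37  35 695] [[345.0, 304.0], [356.0, 326.0], [334.0, 338.0], [321.0, 315.0]]
mat [ 205  152   69   48 2215] [[257.0, 152.0], [273.0, 187.0], [217.0, 199.0], [205.0, 161.0]] [array([0.5463, 0.4436]), array([0.5274, 0.2421]), array([0.354 , 0.2543]), array([0.3726, 0.4613])]
top amber [ 293  182   52   32 1408] [318.2159 197.8381] [[294.0, 182.0], [343.0, 185.0], [342.0, 213.0], [294.0, 210.0]]
green [307 173   3  17  37] [307.8378 180.3784]
green [334 172   4   3   8] [335.25  173.375]
green [329 175   3  16  32] [329.9688 181.3125]
green [397 222   5   5  18] [399.1111 224.2778]
tray [394 218  19  22 252] [[411.0, 237.0], [396.0, 239.0], [394.0, 219.0], [411.0, 219.0]]
mat [ 162  204   73   63 3686] [[234.0, 211.0], [226.0, 266.0], [162.0, 258.0], [171.0, 204.0]] [array([0.5282, 0.2407]), array([0.354 , 0.2578]), array([0.3739, 0.4609]), array([0.5459, 0.4433])]
```

```bash
python3 - <<'E'
from h import *
np.set_printoptions(precision=4,suppress=True)
A=[((320,186),(294,182)),((347,217),(343.5,185)),((317.5,240.5),(342.5,213.5)),((297,206),(293.5,210.5))]
P=[]
for s,t in A:
    p,e=tri(s,t);P.append(p);print("amber",p,e)
P=np.array(P);n=np.cross(P[0]+P[1]-P[2]-P[3],P[0]+P[3]-P[1]-P[2]);n/=np.linalg.norm(n);print(n,np.degrees(np.arccos(abs(n[2]))),np.degrees(np.arctan2(n[1],n[0])),P.mean(0))
tz=lambda x,y:(270+x/4.2-.5+.12,95+y/4.2-.38); sz=lambda x,y:(275+x/4-.38,120+y/4-.38)
for nme,s,t in [("frontL",sz(52,343),tz(60,520)),("frontR",sz(165,540),tz(343,535)),("lampBL",sz(457,37),tz(70,40)),("lampBR",sz(622,205),tz(383,57)),("lampFR",sz(345,262+60),tz(365,330)),("tabL",(329.8,186),(307.8,180.4)),("tabR",(340,200.4),(330,181.3))]:
    p,e=tri(s,t);print(nme,p,e)
for t in [tz(60,520),tz(343,535)]: print("front z.06",onz("top",t,.06))
for t in [tz(70,40),tz(383,57),tz(365,330),tz(52,310)]: print("lamp z.2075",onz("top",t,.2075))
for q in [(411.5,237.5),(396,239.5),(393.5,218.5),(411,218.5)]: print("tray top",onz("top",q,.026))
for q in[[345.0, 304.0], [356.0, 326.0], [334.0, 338.0], [321.0, 315.0]]:print("tray side",onz("side",q,.026))
E
```

```text
amber [0.6    0.047  0.1241] 0.011496098994820573
amber [ 0.5986 -0.1014  0.1314] 0.000176859305213342
amber [ 0.5192 -0.1016  0.0819] 0.0010933166068494457
amber [0.5258 0.0468 0.0776] 5.696160618189969e-05
[-0.5297  0.0477  0.8469] 32.127314889118374 174.85884805837395 [ 0.5609 -0.0273  0.1037]
frontL [0.5057 0.0751 0.0643] 0.007262303988128433
frontR [ 0.4984 -0.1304  0.0667] 0.005073288048954191
lampBL [0.8057 0.0662 0.2415] 0.0013179550966277412
lampBR [ 0.7977 -0.1414  0.2418] 0.0003570015304304307
lampFR [ 0.618  -0.1334  0.2041] 0.006372989320913436
tabL [0.604  0.0042 0.1525] 0.004743649333584052
tabR [ 0.6021 -0.0601  0.1532] 0.006099407425499411
front z.06 [0.5026 0.0765 0.06  ]
front z.06 [ 0.4966 -0.1299  0.06  ]
lamp z.2075 [0.8163 0.0692 0.2075]
lamp z.2075 [ 0.809  -0.1438  0.2075]
lamp z.2075 [ 0.6203 -0.1344  0.2075]
lamp z.2075 [0.6291 0.0751 0.2075]
tray top [ 0.456  -0.3195  0.026 ]
tray top [ 0.4486 -0.2714  0.026 ]
tray top [ 0.514  -0.2634  0.026 ]
tray top [ 0.5153 -0.3179  0.026 ]
tray side [ 0.5135 -0.2678  0.026 ]
tray side [ 0.5077 -0.3329  0.026 ]
tray side [ 0.4488 -0.3412  0.026 ]
tray side [ 0.4491 -0.2736  0.026 ]
```

```bash
cat >> h.py <<'E'
yawc=np.radians(-2.0); C0=np.array([.652,-.0312,0]); 
Rc=np.array([[np.cos(yawc),-np.sin(yawc),0],[np.sin(yawc),np.cos(yawc),0],[0,0,1]])
a=np.radians(35); Rs=np.array([[np.cos(a),0,-np.sin(a)],[0,1,0],[np.sin(a),0,np.cos(a)]])
S0=.085
def surr(p,s0=None):  # surround frame -> world
    s0=S0 if s0 is None else s0
    o=np.array([-.150,0,.06])+Rs@[s0,0,0]
    return C0+Rc@(o+Rs@np.array(p))
E
python3 - <<'E'
from h import *
np.set_printoptions(precision=1,suppress=True)
for n in("side","top"):
    H=hsv(n+"0.png"); h,s,v=[H[:,:,k].astype(int) for k in range(3)]
    for b in blobs((h>40)&(h<90)&(s>80),30)[:2]: print(n,b[1])
    for s0 in(.075,.08,.085):
        for y in(.034,-.034):
            pts=np.array([proj(n,surr([.039+dx,y-np.sign(y)*dy,.028+dz],s0)) for dx in(-.011,.011) for dz in(-.021,.013) for dy in(0,.004)])
            print(n,s0,y,pts.min(0),pts.max(0)-pts.min(0))
        print("ledge ends",[proj(n,surr([-.078,y,.006],s0)) for y in(.092,-.092)],"door",[proj(n,surr([-.074,y,.005],s0)) for y in(.092,-.092)])
    print("case front",[proj(n,C0+Rc@[-.15,y,.06]) for y in(.106,-.106)])
E
python3 - <<'E'
import cv2
t=cv2.imread("pics/top0.png")
cv2.imwrite("pics/tz2.png",cv2.resize(t[165:230,280:360],None,fx=9,fy=9,interpolation=cv2.INTER_NEAREST))
E
```

```text
side [322 181  18  11 110]
side [332 195  18  12 119]
side 0.075 0.034 [316.5 183.8] [13.7 13. ]
side 0.075 -0.034 [326.4 198.4] [14.1 13.2]
ledge ends [array([285.4, 208.3]), array([310.7, 253. ])] door [array([286.7, 207.6]), array([312.2, 252.2])]
side 0.08 0.034 [318.  182.6] [13.7 13. ]
side 0.08 -0.034 [327.9 197.1] [14.1 13.2]
ledge ends [array([286.8, 207.2]), array([312.3, 251.8])] door [array([288.1, 206.4]), array([313.7, 250.9])]
side 0.085 0.034 [319.5 181.3] [13.7 13. ]
side 0.085 -0.034 [329.5 195.8] [14.  13.2]
ledge ends [array([288.2, 206. ]), array([313.8, 250.5])] door [array([289.5, 205.3]), array([315.2, 249.7])]
case front [array([285.7, 205.7]), array([315.1, 257.1])]
top [307 173   3  17  37]
top [329 175   3  16  32]
top 0.075 0.034 [306.6 182.9] [ 2.3 11.9]
top 0.075 -0.034 [328.6 184.1] [ 2. 12.]
ledge ends [array([287.2, 219.5]), array([347.3, 223. ])] door [array([287.2, 218.2]), array([347.4, 221.7])]
top 0.08 0.034 [306.6 181.3] [ 2.3 11.9]
top 0.08 -0.034 [328.7 182.6] [ 2. 12.]
ledge ends [array([287.2, 218. ]), array([347.4, 221.6])] door [array([287.2, 216.7]), array([347.5, 220.3])]
top 0.085 0.034 [306.7 179.8] [ 2.3 11.9]
top 0.085 -0.034 [328.8 181. ] [ 2. 12.]
ledge ends [array([287.2, 216.6]), array([347.5, 220.1])] door [array([287.3, 215.3]), array([347.6, 218.8])]
case front [array([282.8, 217.4]), array([351.9, 221.4])]
```

View pics/tz2.png

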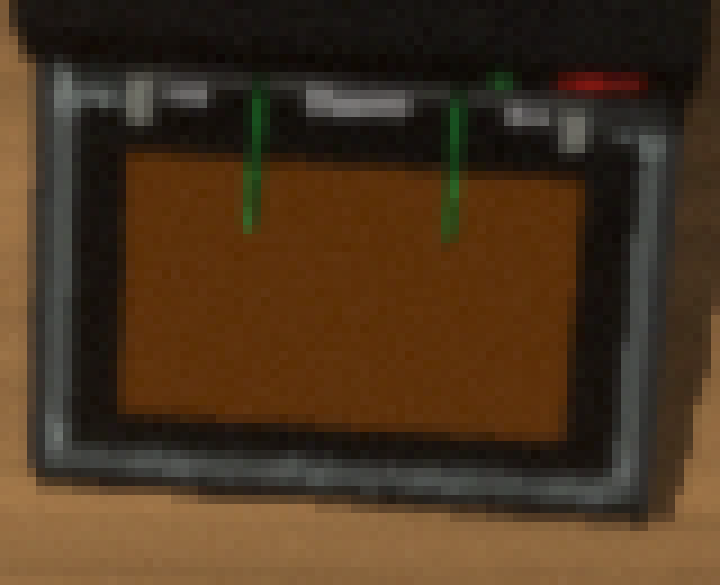

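The enlargement shows the tabs' lower ends at rows ~190–191 and the door's lower edge at row ~214–218. That puts the surround origin about 90 mm up the slope. Next I'll write a move planner that only prints numbers.

```bash
cat >> h.py <<'E'
S0=.090
from scipy.spatial.transform import Rotation as Ro
def Rot(e): return Ro.from_euler('xyz',e,degrees=True).as_matrix()
def pose():
    s=r.read_state(); return np.array(s["eef_pos"]),Rot(s["eef_rot"]),s
def face_R(dyaw=0,tilt=35):  # tool: y = cabinet y, z into slope, x down slope
    t=np.radians(tilt); 
    Rt=np.stack([[-np.cos(t),0,-np.sin(t)],[0,1,0],[np.sin(t),0,-np.cos(t)]],1)
    return Ro.from_euler('z',np.degrees(yawc)+dyaw,degrees=True).as_matrix()@Rt
def down_R(yaw,tilt=0): # yaw of object x axis, tool y along object's y
    t=np.radians(tilt); 
    Rt=np.stack([[-np.cos(t),0,-np.sin(t)],[0,1,0],[np.sin(t),0,-np.cos(t)]],1)
    return Ro.from_euler('z',yaw,degrees=True).as_matrix()@Rt
def plan(pt,Rt,n=None,mx=.9):
    p,R,s=pose(); w=Ro.from_matrix(R.T@Rt).as_rotvec(); d=np.array(pt)-p
    need=max(np.abs(np.degrees(w)/6).max(),np.abs(np.degrees(np.linalg.norm(w)))/6.8,np.linalg.norm(d)/.03)/mx
    n=n or max(1,int(np.ceil(need)))
    print("at",p.round(4),"to",np.array(pt).round(4),"dist mm",(d*1e3).round(1),"rotdeg",np.degrees(w).round(2),"rows",n,"f",np.round(s["ft_force"],1),"g",round(s["gripper_width"]*1e3,1),"t",s["clock"])
    for k in range(n):
        Rk=R@Ro.from_rotvec(w*k/n).as_matrix()
        print(k,(np.degrees(w)/n/6).round(3).tolist(),(Rk.T@d/n/.03).round(3).tolist())
E
python3 - <<'E'
from h import *
print(surr([.039,0,.013]),surr([.039,0,.15]))
plan(surr([.039,0,.17]),face_R())
E
```

```text
[ 0.60024567 -0.0293927   0.14464034] [ 0.52171356 -0.0266503   0.25686417]
at [0.2006 0.5383 0.2137] to [ 0.5102 -0.0262  0.2732] dist mm [ 309.7 -564.5   59.5] rotdeg [ -5.72 -34.73 -17.84] rows 24 f [-0.1 -0.2  0.2] g 91.6 t 0.1
0 [-0.04, -0.241, -0.124] [-0.677, -0.585, -0.082]
1 [-0.04, -0.241, -0.124] [-0.671, -0.593, -0.067]
2 [-0.04, -0.241, -0.124] [-0.665, -0.601, -0.053]
3 [-0.04, -0.241, -0.124] [-0.658, -0.61, -0.039]
4 [-0.04, -0.241, -0.124] [-0.651, -0.618, -0.025]
5 [-0.04, -0.241, -0.124] [-0.643, -0.626, -0.011]
6 [-0.04, -0.241, -0.124] [-0.635, -0.635, 0.002]
7 [-0.04, -0.241, -0.124] [-0.627, -0.643, 0.016]
8 [-0.04, -0.241, -0.124] [-0.618, -0.651, 0.029]
9 [-0.04, -0.241, -0.124] [-0.608, -0.659, 0.042]
10 [-0.04, -0.241, -0.124] [-0.599, -0.667, 0.054]
11 [-0.04, -0.241, -0.124] [-0.588, -0.675, 0.066]
12 [-0.04, -0.241, -0.124] [-0.578, -0.683, 0.078]
13 [-0.04, -0.241, -0.124] [-0.567, -0.691, 0.09]
14 [-0.04, -0.241, -0.124] [-0.555, -0.699, 0.101]
15 [-0.04, -0.241, -0.124] [-0.544, -0.706, 0.112]
16 [-0.04, -0.241, -0.124] [-0.531, -0.714, 0.123]
17 [-0.04, -0.241, -0.124] [-0.519, -0.721, 0.133]
18 [-0.04, -0.241, -0.124] [-0.506, -0.728, 0.143]
19 [-0.04, -0.241, -0.124] [-0.493, -0.735, 0.152]
20 [-0.04, -0.241, -0.124] [-0.479, -0.742, 0.162]
21 [-0.04, -0.241, -0.124] [-0.465, -0.749, 0.17]
22 [-0.04, -0.241, -0.124] [-0.451, -0.756, 0.179]
23 [-0.04, -0.241, -0.124] [-0.437, -0.762, 0.187]
```

```bash
python3 -m inch '[[[0,-0.24,-0.12],[-0.9,-0.6,-0.15],91.9],[[0,-0.24,-0.12],[-0.9,-0.65,-0.1],91.9],[[0,-0.24,-0.12],[-0.85,-0.7,-0.1],91.9],[[0,-0.24,-0.12],[-0.85,-0.7,-0.05],91.9],[[0,-0.24,-0.12],[-0.8,-0.8,-0.05],91.9]]'; python3 -m inch '[[[0,-0.3,-0.15],[-0.7,-0.9,0],91.9],[[0,-0.3,-0.15],[-0.7,-0.9,0],91.9],[[0,-0.3,-0.15],[-0.7,-0.9,0],91.9],[[0,-0.3,-0.15],[-0.7,-0.9,0],91.9],[[0,-0.3,-0.15],[-0.7,-0.9,0],91.9]]'; python3 - <<'E'
from h import *
plan(surr([.039,0,.17]),face_R())
E
```

```text
clock: 0.52
eef_pos: [0.2881, 0.3958, 0.2302]
eef_rot: [-179.3, 7.2, 163.8]
ft_force: [-0.4, 0.1, -0.4]
gripper_width: 0.0914
clock: 0.93
eef_pos: [0.3554, 0.2317, 0.2507]
eef_rot: [-178.0, 16.4, 169.0]
ft_force: [1.1, -1.1, 0.5]
gripper_width: 0.0919
at [0.3554 0.2317 0.2507] to [ 0.5102 -0.0262  0.2732] dist mm [ 154.9 -258.    22.5] rotdeg [ -5.93 -18.72  -7.79] rows 12 f [ 1.1 -1.1  0.5] g 91.9 t 0.9333
0 [-0.082, -0.26, -0.108] [-0.554, -0.618, 0.12]
1 [-0.082, -0.26, -0.108] [-0.543, -0.625, 0.129]
2 [-0.082, -0.26, -0.108] [-0.532, -0.632, 0.138]
3 [-0.082, -0.26, -0.108] [-0.521, -0.639, 0.147]
4 [-0.082, -0.26, -0.108] [-0.51, -0.647, 0.156]
5 [-0.082, -0.26, -0.108] [-0.498, -0.654, 0.164]
6 [-0.082, -0.26, -0.108] [-0.486, -0.661, 0.172]
7 [-0.082, -0.26, -0.108] [-0.474, -0.668, 0.179]
8 [-0.082, -0.26, -0.108] [-0.461, -0.675, 0.186]
9 [-0.082, -0.26, -0.108] [-0.449, -0.681, 0.193]
10 [-0.082, -0.26, -0.108] [-0.435, -0.688, 0.199]
11 [-0.082, -0.26, -0.108] [-0.422, -0.695, 0.204]
```

```bash
python3 -m inch '[[[-0.08,-0.3,-0.12],[-0.7,-0.8,0.15],91.9],[[-0.08,-0.3,-0.12],[-0.7,-0.8,0.15],91.9],[[-0.08,-0.3,-0.12],[-0.65,-0.85,0.18],91.9],[[-0.08,-0.3,-0.12],[-0.65,-0.85,0.18],91.9],[[-0.08,-0.3,-0.12],[-0.6,-0.85,0.2],91.9]]'; python3 -m inch '[[[-0.1,-0.35,-0.12],[-0.55,-0.85,0.2],91.9],[[-0.1,-0.35,-0.12],[-0.55,-0.85,0.2],91.9],[[-0.1,-0.35,-0.12],[-0.5,-0.85,0.2],91.9],[[-0.1,-0.35,-0.12],[-0.45,-0.85,0.2],91.9]]'; python3 - <<'E'
from h import *
plan(surr([.039,0,.13]),face_R())
E
```

```text
clock: 1.35
eef_pos: [0.4361, 0.0855, 0.2641]
eef_rot: [-178.7, 25.9, 173.6]
ft_force: [-0.1, -0.4, -0.1]
gripper_width: 0.092
clock: 1.68
eef_pos: [0.4927, -0.0282, 0.275]
eef_rot: [-179.2, 34.8, 177.4]
ft_force: [0.7, 1.1, -0.2]
gripper_width: 0.0921
at [ 0.4927 -0.0282  0.275 ] to [ 0.5332 -0.0271  0.2405] dist mm [ 40.5   1.2 -34.5] rotdeg [-1.18 -0.24 -0.52] rows 2 f [ 0.7  1.1 -0.2] g 92.1 t 1.6833
0 [-0.098, -0.02, -0.044] [-0.225, 0.063, 0.855]
1 [-0.098, -0.02, -0.044] [-0.224, 0.053, 0.856]
```

```bash
python3 -m inch '[[[-0.1,0,-0.04],[-0.22,0.06,0.85],91.9],[[-0.1,0,-0.04],[-0.22,0.05,0.85],91.9],[[0,0,0],[0,0,0.9],91.9],[[0,0,0],[0,0,0.5],91.9],[[0,0,0],[0,0,0],91.9]]'; python3 - <<'E'
from h import *
plan(surr([.039,0,.06]),face_R())
p,R,_=pose(); print(Rs.T@Rc.T@(p-surr([0,0,0])))
a=img("side","s1.png");b=img("top","t1.png")
cv2.imwrite("pics/z1.png",np.hstack([cv2.resize(a[130:270,270:410],None,fx=2.8,fy=2.8,interpolation=3),cv2.resize(b[110:250,250:390],None,fx=2.8,fy=2.8,interpolation=3)])[:,:,::-1])
E
```

```text
clock: 2.1
eef_pos: [0.5594, -0.0419, 0.205]
eef_rot: [-179.8, 35.1, 176.9]
ft_force: [-1.0, 0.8, -0.1]
gripper_width: 0.0923
at [ 0.5594 -0.0419  0.205 ] to [ 0.5733 -0.0285  0.1831] dist mm [ 13.9  13.4 -21.8] rotdeg [-0.79  0.1  -0.87] rows 2 f [-1.   0.8 -0.1] g 92.3 t 2.1
0 [-0.066, 0.008, -0.072] [0.03, 0.237, 0.422]
1 [-0.066, 0.008, -0.072] [0.028, 0.234, 0.424]
[ 0.04055575 -0.0139021   0.08554446]
```

View pics/z1.png

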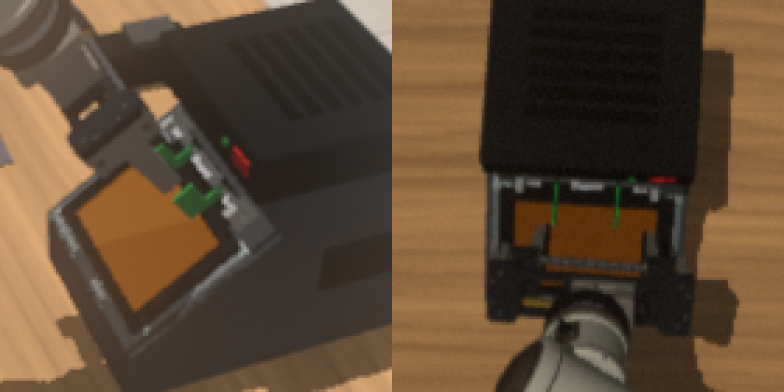

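The fingers (zoom columns 540 and 650) sit about 10–14 mm to −y of the tabs (555 and 617), which agrees with the pose readout. I'll correct that first.

```bash
python3 -m inch '[[[-0.06,0,-0.07],[0.03,0.3,0.1],91.9],[[-0.06,0,-0.07],[0.03,0.16,0.35],91.9],[[0,0,0],[0,0,0.3],91.9],[[0,0,0],[0,0,0],91.9]]'; python3 - <<'E'
from h import *
plan(surr([.039,0,.06]),face_R())
p,R,_=pose(); print(Rs.T@Rc.T@(p-surr([0,0,0])))
a=img("side","s2.png");b=img("top","t2.png")
cv2.imwrite("pics/z2.png",np.hstack([cv2.resize(a[130:270,270:410],None,fx=2.8,fy=2.8,interpolation=3),cv2.resize(b[110:250,250:390],None,fx=2.8,fy=2.8,interpolation=3)])[:,:,::-1])
E
```

```text
clock: 2.53
eef_pos: [0.5731, -0.0265, 0.1928]
eef_rot: [-179.7, 35.7, 178.3]
ft_force: [-0.5, 0.3, -0.7]
gripper_width: 0.0921
at [ 0.5731 -0.0265  0.1928] to [ 0.5733 -0.0285  0.1831] dist mm [ 0.2 -1.9 -9.6] rotdeg [-0.1   0.72  0.25] rows 1 f [-0.5  0.3 -0.7] g 92.1 t 2.5333
0 [-0.017, 0.12, 0.042] [0.181, -0.062, 0.266]
[0.04430748 0.00190007 0.06804322]
```

View pics/z2.png

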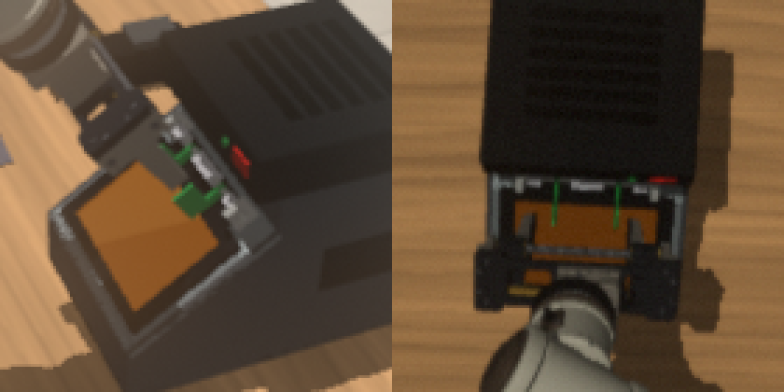

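```bash
python3 - <<'E'
from h import *
p,R,s=pose()
print("tcp",proj("top",p)); 
for sg in(1,-1): print(proj("top",p+R@[0,sg*.046,0]),proj("top",p+R@[0,sg*.064,0]))
b=cv2.imread("pics/t2.png")
cv2.imwrite("pics/z3.png",cv2.resize(b[168:222,280:360],None,fx=10,fy=10,interpolation=cv2.INTER_NEAREST))
E
```

```text
tcp [317.82490171 189.63102823]
[301.55447296 188.73902558] [295.19387162 188.39031484]
[334.11773289 190.52425906] [340.49929681 190.87411904]
```

View pics/z3.png

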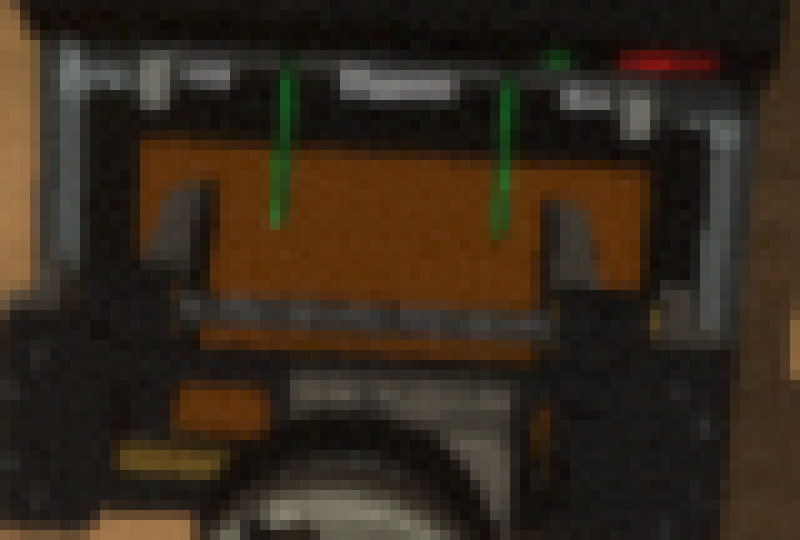

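```bash
python3 - <<'E'
from h import *
for X in([.028,0,.041],[.05,0,.041],[.05,0,.02],[.028,0,.02],[.039,0,.028]): print(X,proj("top",surr(X)))
print(surr([.028,0,.041]),surr([.05,0,.041]),onz("top",(318.7-.5+.5,190.3),surr([.028,0,.041])[2]))
E
```

```text
[0.028, 0, 0.041] [318.49220003 190.74771501]
[0.05, 0, 0.041] [318.83248375 183.86270471]
[0.05, 0, 0.02] [319.12188467 180.76243126]
[0.028, 0, 0.02] [318.78388506 187.5825898 ]
[0.039, 0, 0.028] [318.84248517 185.36830528]
[ 0.57519013 -0.02851774  0.16126725] [ 0.59320049 -0.02914668  0.17388593] [ 0.57651026 -0.02908467  0.16126725]
```

Frame is confirmed to about 1–2 mm, and the tabs' middle is 3 mm to −y of the fingers. Going down.

```bash
python3 -m inch '[[[0,0.1,0.04],[0.18,-0.1,0.2],91.9],[[0,0,0],[0,0,0.4],91.9],[[0,0,0],[0,0,0.4],91.9],[[0,0,0],[0,0,0.3],91.9],[[0,0,0],[0,0,0],91.9]]'; python3 - <<'E'
from h import *
plan(surr([.039,-.001,.013]),face_R())
E
```

```text
clock: 3.05
eef_pos: [0.5928, -0.0323, 0.1606]
eef_rot: [-179.7, 35.4, 178.0]
ft_force: [-1.2, 0.1, -0.5]
gripper_width: 0.0922
at [ 0.5928 -0.0323  0.1606] to [ 0.6002 -0.0304  0.1446] dist mm [  7.5   1.9 -15.9] rotdeg [-0.27  0.41  0.02] rows 1 f [-1.2  0.1 -0.5] g 92.2 t 3.05
0 [-0.046, 0.069, 0.004] [0.107, 0.074, 0.575]
```

```bash
python3 -m inch '[[[-0.04,0.06,0],[0.1,0.07,0.3],91.9],[[0,0,0],[0,0,0.25],91.9],[[0,0,0],[0,0,0],91.9]]'; python3 - <<'E'
from h import *
plan(surr([.039,-.001,.013]),face_R())
b=img("top","t4.png");a=img("side","s4.png")
cv2.imwrite("pics/z4.png",np.hstack([cv2.resize(a[160:260,290:370],None,fx=5,fy=5),cv2.resize(b[140:240,280:360],None,fx=5,fy=5)])[:,:,::-1])
E
```

```text
clock: 3.3
eef_pos: [0.6002, -0.0313, 0.1456]
eef_rot: [-179.9, 35.1, 178.0]
ft_force: [0.2, 0.6, 0.0]
gripper_width: 0.0917
at [ 0.6002 -0.0313  0.1456] to [ 0.6002 -0.0304  0.1446] dist mm [ 0.   0.9 -0.9] rotdeg [-0.07  0.06 -0.01] rows 1 f [0.2 0.6 0. ] g 91.7 t 3.3
0 [-0.012, 0.01, -0.002] [0.018, 0.029, 0.025]
```

View pics/z4.png

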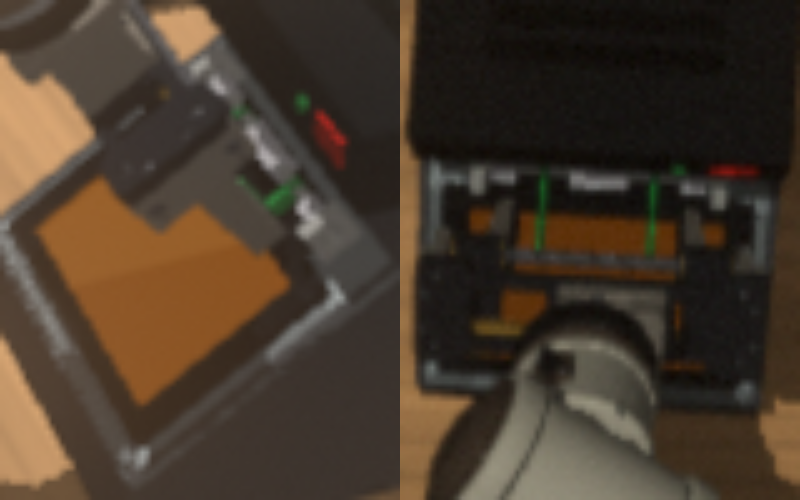

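The fingers (zoom columns 512 and 686) now straddle the tabs (542 and 653) with the mids agreeing, so I'll close.

```bash
python3 -m inch '[[[0,0,0],[0,0,0],40],[[0,0,0],[0,0,0],40],[[0,0,0],[0,0,0],40],[[0,0,0],[0,0,0],40],[[0,0,0],[0,0,0],40]]';python3 -m inch '[[[0,0,0],[0,0,0],40],[[0,0,0],[0,0,0],40],[[0,0,0],[0,0,0],40]]'; python3 - <<'E'
from h import *
p,R,s=pose();print(Rs.T@Rc.T@(p-surr([0,0,0])))
plan(surr([.039,-.001,.013]),face_R());print(s["torque"])
E
```

```text
clock: 3.82
eef_pos: [0.6004, -0.0315, 0.1485]
eef_rot: [-179.9, 35.2, 178.0]
ft_force: [-0.2, 0.2, -1.6]
gripper_width: 0.0609
clock: 4.07
eef_pos: [0.5995, -0.0312, 0.1476]
eef_rot: [-179.9, 35.1, 178.1]
ft_force: [-2.7, -1.1, 2.2]
gripper_width: 0.0434
[ 0.04010072 -0.00183607  0.01580348]
at [ 0.5995 -0.0312  0.1476] to [ 0.6002 -0.0304  0.1446] dist mm [ 0.7  0.8 -2.9] rotdeg [-0.09  0.13  0.05] rows 1 f [-2.7 -1.1  2.2] g 43.4 t 4.0667
0 [-0.014, 0.021, 0.008] [0.037, 0.028, 0.093]
[-0.0016903   0.44552048 -0.10247714]
```

```bash
python3 - <<'E'
from h import *
p,R,s=pose(); np.savez("grasp.npz",p=p,R=R); print(s["eef_rot"],s["gripper_width"])
E
python3 -m inch '[[[0,0,0],[0,0,-0.2],40],[[0,0,0],[0,0,-0.3],40],[[0,0,0],[0,0,-0.4],40],[[0,0,0],[0,0,-0.5],40],[[0,0,0],[0,0,-0.5],40]]'; python3 - <<'E'
from h import *
p,R,s=pose();print(Rs.T@Rc.T@(p-surr([0,0,0])))
b=img("top","t5.png");a=img("side","s5.png")
cv2.imwrite("pics/z5.png",np.hstack([cv2.resize(a[130:270,270:410],None,fx=2.8,fy=2.8),cv2.resize(b[110:250,250:390],None,fx=2.8,fy=2.8)])[:,:,::-1])
E
```

```text
[-179.88177937   35.12534452  178.05546664] 0.04341273917950199
clock: 4.48
eef_pos: [0.5625, -0.0287, 0.1911]
eef_rot: [179.9, 34.5, 178.0]
ft_force: [-0.6, 0.1, -2.3]
gripper_width: 0.0431
[ 0.03479494 -0.00065258  0.07271719]
```

View pics/z5.png

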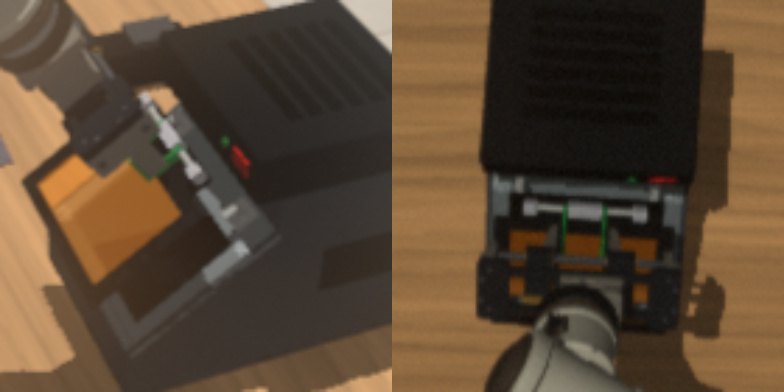

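The door is off with both pins drawn in (the side view shows the open doorway under it). Now to carry it to the mat.

```bash
python3 -m inch '[[[0,0,0],[0,0,-0.7],40],[[0,0,0],[0,0,-0.8],40],[[0,0.2,0],[0.2,0.2,-0.6],40],[[0,0.2,0],[0.3,0.4,-0.4],40]]'; python3 - <<'E'
from h import *
plan([.490,.345,.16],down_R(-5))
for q in[(204,128),(204,181),(193,180),(213,130)]:print(onz("top",q,.06))
E
```

```text
clock: 4.92
eef_pos: [0.5069, -0.0101, 0.2439]
eef_rot: [179.9, 32.0, 177.8]
ft_force: [1.3, 0.1, -1.8]
gripper_width: 0.0433
at [ 0.5069 -0.0101  0.2439] to [0.49  0.345 0.16 ] dist mm [-16.9 355.1 -83.9] rotdeg [ 0.9  31.95  2.72] rows 14 f [ 1.3  0.1 -1.8] g 43.3 t 4.9167
0 [0.011, 0.38, 0.032] [0.168, 0.843, 0.133]
1 [0.011, 0.38, 0.032] [0.165, 0.843, 0.138]
2 [0.011, 0.38, 0.032] [0.163, 0.842, 0.144]
3 [0.011, 0.38, 0.032] [0.16, 0.842, 0.149]
4 [0.011, 0.38, 0.032] [0.156, 0.841, 0.155]
5 [0.011, 0.38, 0.032] [0.153, 0.841, 0.16]
6 [0.011, 0.38, 0.032] [0.149, 0.841, 0.165]
7 [0.011, 0.38, 0.032] [0.146, 0.84, 0.17]
8 [0.011, 0.38, 0.032] [0.142, 0.84, 0.175]
9 [0.011, 0.38, 0.032] [0.137, 0.84, 0.179]
10 [0.011, 0.38, 0.032] [0.133, 0.84, 0.184]
11 [0.011, 0.38, 0.032] [0.128, 0.839, 0.188]
12 [0.011, 0.38, 0.032] [0.124, 0.839, 0.192]
13 [0.011, 0.38, 0.032] [0.119, 0.839, 0.196]
[0.78192795 0.33730346 0.06      ]
[0.6131405  0.32808824 0.06      ]
[0.61548773 0.36242629 0.06      ]
[0.7761015  0.30863092 0.06      ]
```

```bash
python3 -m inch '[[[0.01,0.3,0.03],[0.1,0.6,0],40],[[0.01,0.38,0.03],[0.15,0.8,0.1],40],[[0.01,0.4,0.03],[0.16,0.84,0.15],40],[[0.01,0.4,0.03],[0.16,0.84,0.15],40],[[0.01,0.4,0.03],[0.15,0.84,0.16],40]]';python3 -m inch '[[[0.01,0.4,0.03],[0.15,0.84,0.16],40],[[0.01,0.4,0.03],[0.15,0.84,0.16],40],[[0.01,0.4,0.03],[0.14,0.84,0.17],40],[[0.01,0.4,0.03],[0.14,0.84,0.17],40],[[0.01,0.4,0.03],[0.13,0.84,0.18],40]]'; python3 - <<'E'
from h import *
plan([.490,.345,.13],down_R(-5))
E
```

```text
clock: 5.33
eef_pos: [0.5011, 0.1091, 0.2209]
eef_rot: [179.9, 20.8, 176.3]
ft_force: [1.3, -0.4, -1.1]
gripper_width: 0.0438
clock: 5.75
eef_pos: [0.4959, 0.2445, 0.186]
eef_rot: [-180.0, 8.2, 175.5]
ft_force: [0.4, -0.3, -1.5]
gripper_width: 0.0433
at [0.4959 0.2445 0.186 ] to [0.49  0.345 0.13 ] dist mm [ -5.9 100.5 -56. ] rotdeg [0.02 8.19 0.53] rows 5 f [ 0.4 -0.3 -1.5] g 43.3 t 5.75
0 [0.001, 0.273, 0.018] [0.144, 0.665, 0.356]
1 [0.001, 0.273, 0.018] [0.135, 0.664, 0.36]
2 [0.001, 0.273, 0.018] [0.126, 0.664, 0.364]
3 [0.001, 0.273, 0.018] [0.117, 0.664, 0.367]
4 [0.001, 0.273, 0.018] [0.107, 0.664, 0.371]
```

```bash
python3 -m inch '[[[0,0.3,0.02],[0.14,0.66,0.36],40],[[0,0.3,0.02],[0.13,0.66,0.36],40],[[0,0.28,0.02],[0.12,0.6,0.37],40],[[0,0.25,0],[0.1,0.4,0.4],40],[[0,0.1,0],[0,0.1,0.2],40]]'; python3 - <<'E'
from h import *
plan([.490,.345,.06],down_R(-5))
E
```

```text
clock: 6.17
eef_pos: [0.4921, 0.3279, 0.1271]
eef_rot: [179.8, 0.4, 175.5]
ft_force: [-0.6, -0.2, -2.3]
gripper_width: 0.0431
at [0.4921 0.3279 0.1271] to [0.49  0.345 0.06 ] dist mm [ -2.1  17.1 -67.1] rotdeg [0.2  0.39 0.48] rows 3 f [-0.6 -0.2 -2.3] g 43.1 t 6.1667
0 [0.011, 0.022, 0.026] [0.043, 0.185, 0.746]
1 [0.011, 0.022, 0.026] [0.042, 0.186, 0.746]
2 [0.011, 0.022, 0.026] [0.041, 0.186, 0.746]
```

```bash
python3 -m inch '[[[0,0,0.02],[0.04,0.2,0.7],40],[[0,0.03,0.02],[0.04,0.2,0.7],40],[[0,0,0.02],[0.04,0.1,0.4],40],[[0,0,0],[0,0,0],40]]'; python3 - <<'E'
from h import *
plan([.490,.345,.022],down_R(-5))
b=img("top","t6.png");a=img("side","s6.png")
cv2.imwrite("pics/z6.png",np.hstack([cv2.resize(a[100:240,170:310],None,fx=2.8,fy=2.8),cv2.resize(b[160:300,120:260],None,fx=2.8,fy=2.8)])[:,:,::-1])
E
```

```text
clock: 6.5
eef_pos: [0.4909, 0.344, 0.0674]
eef_rot: [179.8, 0.2, 175.2]
ft_force: [-0.7, -0.1, -2.7]
gripper_width: 0.0434
at [0.4909 0.344  0.0674] to [0.49  0.345 0.022] dist mm [ -0.9   1.  -45.4] rotdeg [0.17 0.17 0.16] rows 2 f [-0.7 -0.1 -2.7] g 43.4 t 6.5
0 [0.014, 0.014, 0.013] [0.019, 0.013, 0.757]
1 [0.014, 0.014, 0.013] [0.018, 0.014, 0.757]
```

View pics/z6.png

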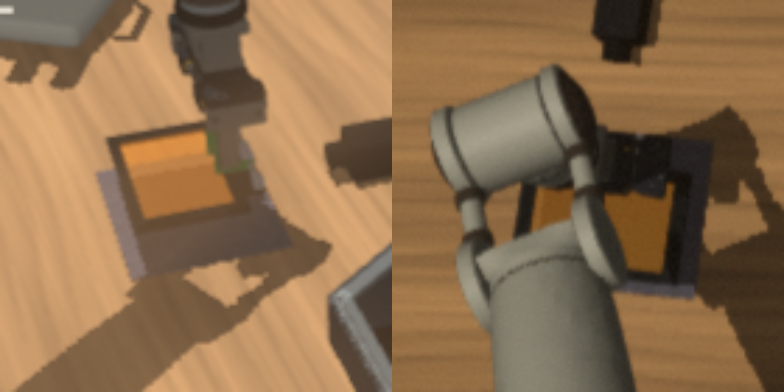

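The door hangs level over the mat, about 45 mm up, with its outline inside the mat's. I'll lower it.

```bash
python3 -m inch '[[[0,0,0],[0,0,0.6],40],[[0,0,0],[0,0,0.4],40],[[0,0,0],[0,0,0.2],40],[[0,0,0],[0,0,0.1],40],[[0,0,0],[0,0,0],40]]'; python3 - <<'E'
from h import *
plan([.490,.345,.019],down_R(-5))
E
```

```text
clock: 7.02
eef_pos: [0.4982, 0.3446, 0.0366]
eef_rot: [179.5, 1.0, 175.1]
ft_force: [0.3, 0.2, -2.2]
gripper_width: 0.0433
at [0.4982 0.3446 0.0366] to [0.49  0.345 0.019] dist mm [ -8.2   0.4 -17.6] rotdeg [0.55 0.99 0.07] rows 1 f [ 0.3  0.2 -2.2] g 43.3 t 7.0167
0 [0.091, 0.165, 0.012] [0.285, -0.017, 0.58]
```

```bash
python3 -m inch '[[[0.05,0.15,0],[0.28,0,0.25],40],[[0,0,0],[0,0,0.18],40],[[0,0,0],[0,0,0.1],40],[[0,0,0],[0,0,0.06],40]]'; python3 - <<'E'
from h import *
plan([.490,.345,.019],down_R(-5))
E
```

```text
clock: 7.35
eef_pos: [0.491, 0.3462, 0.02]
eef_rot: [179.7, 0.2, 175.1]
ft_force: [0.1, 0.9, 4.3]
gripper_width: 0.0434
at [0.491  0.3462 0.02  ] to [0.49  0.345 0.019] dist mm [-1.  -1.2 -1. ] rotdeg [0.34 0.22 0.07] rows 1 f [0.1 0.9 4.3] g 43.4 t 7.35
0 [0.056, 0.036, 0.011] [0.03, -0.044, 0.032]
```

Contact is felt (force z went from −2 to +4 N) at TCP z=0.020. Releasing.

```bash
python3 -m inch '[[[0,0,0],[0,0,0],91.9],[[0,0,0],[0,0,0],91.9],[[0,0,0],[0,0,0],91.9],[[0,0,0],[0,0,0],91.9],[[0,0,0],[0,0,0],91.9]]';python3 - <<'E'
from h import *
p,R,s=pose();np.savez("matpose.npz",p=p,R=R);print(p,s["eef_rot"],s["ft_force"],s["gripper_width"])
E
python3 -m inch '[[[0,0,0],[0,0,0],91.9],[[0,0,0],[0,0,-0.4],91.9],[[0,0,0],[0,0,-0.8],91.9],[[0,0,0],[0,0,-0.9],91.9],[[0,0,0],[0,0,-0.9],91.9]]'
```

```text
clock: 7.77
eef_pos: [0.4914, 0.3466, 0.0206]
eef_rot: [179.6, 0.3, 175.1]
ft_force: [-0.4, 0.1, 0.3]
gripper_width: 0.0745
[0.49143759 0.34657642 0.02056037] [179.64144973   0.25709804 175.07958379] [-0.37250679  0.07610175  0.26759168] 0.0744799702177238
clock: 8.18
eef_pos: [0.4871, 0.3442, 0.1096]
eef_rot: [179.9, -0.3, 175.1]
ft_force: [0.4, -0.9, 0.2]
gripper_width: 0.0917
```

```bash
python3 -m inch '[[[0,0,0],[0,0,-0.9],91.9],[[0,0,0],[0,-0.3,-0.9],91.9],[[0,0,0],[0,-0.9,-0.4],91.9],[[0,0,0],[0,-0.9,0],91.9],[[0,0,0],[0,-0.9,0],91.9]]'; python3 - <<'E'
from h import *
p,R,s=pose();print(p,s["eef_rot"])
b=img("top","t7.png");a=img("side","s7.png")
cv2.imwrite("pics/z7.png",np.hstack([cv2.resize(a[100:240,170:310],None,fx=2.8,fy=2.8),cv2.resize(b[160:300,120:260],None,fx=2.8,fy=2.8)])[:,:,::-1])
E
```

```text
clock: 8.6
eef_pos: [0.4846, 0.2578, 0.1937]
eef_rot: [179.3, 0.8, 175.4]
ft_force: [1.0, -0.2, 0.0]
gripper_width: 0.0919
[0.48459824 0.25777514 0.19370086] [179.33459542   0.84769765 175.44982421]
```

View pics/z7.png

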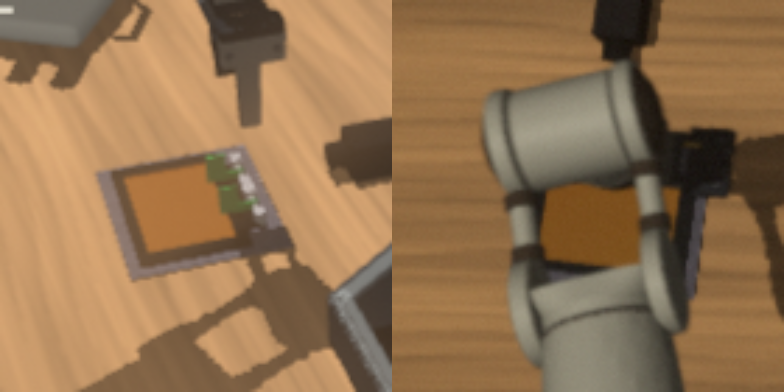

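The door lies flat on the mat, tabs up and springs out. I'll refine the tray's pose now.

```bash
python3 - <<'E'
from h import *
np.set_printoptions(precision=4,suppress=True)
T=[(380+x/6-.42,205+y/6-.42) for x,y in[(80,82),(190,72),(205,198),(97,211)]]
S=[(280+(x-360)/4.5-.39,295+y/6-.42) for x,y in[(545,122),(650,52),(712,152),(608,222)]]
# correspond: top TL=(+x,+y),TR=(+x,-y),BR=(-x,-y),BL ; side: 
PT=np.array([onz("top",p,.026) for p in T]);print(PT,PT.mean(0))
PS=np.array([onz("side",p,.026) for p in S]);print(PS,PS.mean(0))
for P in(PT,PS):
    print([np.linalg.norm(P[i]-P[(i+1)%4]) for i in range(4)])
d=PT[0]+PT[1]-PT[2]-PT[3];print("yaw",np.degrees(np.arctan2(d[1],d[0])))
d=PS[1]+PS[2]-PS[3]-PS[0];print("yaw",np.degrees(np.arctan2(d[1],d[0])))
d=PS[0]+PS[1]-PS[2]-PS[3];print("yaw",np.degrees(np.arctan2(-d[0],d[1])))
plan([.482,-.30,.16],down_R(5))
E
```

```text
[[ 0.5147 -0.2615  0.026 ]
 [ 0.5213 -0.3187  0.026 ]
 [ 0.4559 -0.3265  0.026 ]
 [ 0.4478 -0.2707  0.026 ]] [ 0.485  -0.2943  0.026 ]
[[ 0.4486 -0.2732  0.026 ]
 [ 0.5125 -0.265   0.026 ]
 [ 0.5193 -0.3199  0.026 ]
 [ 0.4577 -0.3268  0.026 ]] [ 0.4845 -0.2962  0.026 ]
[np.float64(0.057534699143460044), np.float64(0.0658659279618527), np.float64(0.056382936677562376), np.float64(0.06751049521482791)]
[np.float64(0.06438429255428946), np.float64(0.055375164915390476), np.float64(0.062017910066623654), np.float64(0.0544336797393326)]
yaw 7.295038558552689
yaw 6.876363604910362
yaw 8.341482578051796
at [0.4847 0.2558 0.1933] to [ 0.482 -0.3    0.16 ] dist mm [  -2.7 -555.8  -33.3] rotdeg [ 0.52  0.86 -9.79] rows 21 f [ 0.9  0.1 -0.1] g 91.9 t 8.7
0 [0.004, 0.007, -0.078] [-0.069, -0.88, 0.045]
1 [0.004, 0.007, -0.078] [-0.061, -0.881, 0.045]
2 [0.004, 0.007, -0.078] [-0.054, -0.881, 0.045]
3 [0.004, 0.007, -0.078] [-0.047, -0.881, 0.046]
4 [0.004, 0.007, -0.078] [-0.04, -0.882, 0.046]
5 [0.004, 0.007, -0.078] [-0.033, -0.882, 0.046]
6 [0.004, 0.007, -0.078] [-0.026, -0.882, 0.047]
7 [0.004, 0.007, -0.078] [-0.019, -0.882, 0.047]
8 [0.004, 0.007, -0.078] [-0.011, -0.882, 0.048]
9 [0.004, 0.007, -0.078] [-0.004, -0.882, 0.048]
10 [0.004, 0.007, -0.078] [0.003, -0.882, 0.048]
11 [0.004, 0.007, -0.078] [0.01, -0.882, 0.049]
12 [0.004, 0.007, -0.078] [0.017, -0.882, 0.049]
13 [0.004, 0.007, -0.078] [0.024, -0.882, 0.049]
14 [0.004, 0.007, -0.078] [0.031, -0.882, 0.05]
15 [0.004, 0.007, -0.078] [0.038, -0.882, 0.05]
16 [0.004, 0.007, -0.078] [0.046, -0.881, 0.051]
17 [0.004, 0.007, -0.078] [0.053, -0.881, 0.051]
18 [0.004, 0.007, -0.078] [0.06, -0.88, 0.052]
19 [0.004, 0.007, -0.078] [0.067, -0.88, 0.052]
20 [0.004, 0.007, -0.078] [0.074, -0.879, 0.052]
```

```bash
python3 -m inch '[[[0,0,0],[-0.05,-0.9,0.05],91.9],[[0,-0.1,-0.08],[-0.05,-1,0.05],91.9],[[0,-0.2,-0.1],[-0.04,-1,0.05],91.9],[[0,-0.2,-0.1],[-0.03,-1,0.05],91.9],[[0,-0.2,-0.1],[-0.02,-1,0.05],91.9]]'; python3 -m inch '[[[0,-0.2,-0.1],[0,-1,0.05],91.9],[[0,-0.2,-0.1],[0,-1,0.05],91.9],[[0,-0.2,-0.1],[0,-1,0.05],91.9],[[0,-0.2,-0.1],[0,-1,0.05],91.9],[[0,-0.2,-0.1],[0,-1,0.05],91.9]]'; python3 -m inch '[[[0,-0.2,-0.1],[0,-1,0.05],91.9],[[0,-0.2,-0.1],[0,-1,0.05],91.9],[[0,-0.2,-0.1],[0,-1,0.05],91.9],[[0,-0.2,-0.1],[0,-1,0.05],91.9],[[0,-0.2,-0.1],[0,-1,0.05],91.9]]';python3 - <<'E'
from h import *
np.set_printoptions(precision=4,suppress=True)
plan([.488,-.295,.12],down_R(7.2,22))
E
```

```text
clock: 9.12
eef_pos: [0.4822, 0.1105, 0.1887]
eef_rot: [179.2, 5.6, 177.9]
ft_force: [-0.0, 0.2, -0.0]
gripper_width: 0.092
clock: 9.53
eef_pos: [0.4824, -0.0425, 0.1833]
eef_rot: [179.7, 12.3, -178.8]
ft_force: [0.3, 0.4, -0.0]
gripper_width: 0.092
clock: 9.95
eef_pos: [0.493, -0.1973, 0.1805]
eef_rot: [-179.3, 19.0, -175.3]
ft_force: [0.7, 0.4, 0.3]
gripper_width: 0.0922
at [ 0.493  -0.1973  0.1805] to [ 0.488 -0.295  0.12 ] dist mm [ -5.  -97.7 -60.5] rotdeg [-1.59 -3.04 -2.35] rows 5 f [0.7 0.4 0.3] g 92.2 t 9.95
0 [-0.053, -0.101, -0.078] [0.213, -0.642, 0.361]
1 [-0.053, -0.101, -0.078] [0.222, -0.642, 0.355]
2 [-0.053, -0.101, -0.078] [0.231, -0.642, 0.349]
3 [-0.053, -0.101, -0.078] [0.24, -0.642, 0.343]
4 [-0.053, -0.101, -0.078] [0.249, -0.642, 0.337]
```

```bash
python3 -m inch '[[[-0.05,-0.1,-0.08],[0.21,-0.7,0.36],91.9],[[-0.05,-0.1,-0.08],[0.22,-0.7,0.36],91.9],[[-0.05,-0.1,-0.08],[0.23,-0.65,0.35],91.9],[[-0.05,-0.1,-0.08],[0.24,-0.4,0.34],91.9],[[0,0,0],[0,0,0.1],91.9]]';python3 - <<'E'
from h import *
np.set_printoptions(precision=4,suppress=True)
plan([.488,-.295,.05],down_R(7.2,22))
b=img("top","t8.png");a=img("side","s8.png")
cv2.imwrite("pics/z8.png",np.hstack([cv2.resize(a[240:380,260:400],None,fx=2.8,fy=2.8),cv2.resize(b[180:300,340:460],None,fx=3.26,fy=3.267)])[:,:,::-1])
E
```

```text
clock: 10.37
eef_pos: [0.4933, -0.2818, 0.1334]
eef_rot: [-179.4, 22.0, -173.3]
ft_force: [0.4, 0.9, -0.1]
gripper_width: 0.0921
at [ 0.4933 -0.2818  0.1334] to [ 0.488 -0.295  0.05 ] dist mm [ -5.3 -13.2 -83.4] rotdeg [-0.82 -0.03 -0.45] rows 4 f [ 0.4  0.9 -0.1] g 92.1 t 10.3667
0 [-0.034, -0.001, -0.019] [0.312, -0.097, 0.625]
1 [-0.034, -0.001, -0.019] [0.313, -0.099, 0.624]
2 [-0.034, -0.001, -0.019] [0.313, -0.1, 0.624]
3 [-0.034, -0.001, -0.019] [0.313, -0.102, 0.624]
```

View pics/z8.png

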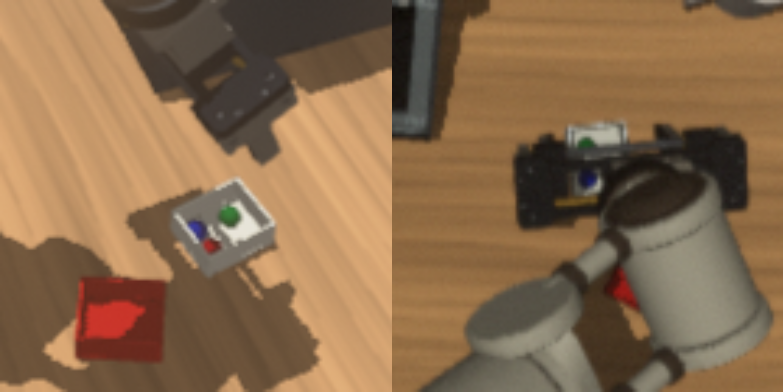

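The gripper is over the tray and the tray is undisturbed, so I'll go on down.

```bash
python3 -m inch '[[[-0.03,0,-0.02],[0.31,-0.12,0.6],91.9],[[-0.03,0,-0.02],[0.31,-0.12,0.6],91.9],[[-0.03,0,-0.02],[0.31,-0.12,0.6],91.9],[[0,0,-0.02],[0.2,-0.05,0.4],91.9],[[0,0,0],[0,0,0],91.9]]';python3 - <<'E'
from h import *
plan([.488,-.295,.008],down_R(7.2,22))
b=img("top","t9.png");a=img("side","s9.png")
cv2.imwrite("pics/z9.png",np.hstack([cv2.resize(a[270:370,290:390],None,fx=3.9,fy=3.9),cv2.resize(b[190:270,360:440],None,fx=4.875,fy=4.875)])[:,:,::-1])
p,R,_=pose()
for sg in(1,-1):print(proj("top",p+R@[0,sg*.046,0]),proj("side",p+R@[0,sg*.046,0]))
E
```

```text
clock: 10.88
eef_pos: [0.4954, -0.2907, 0.0663]
eef_rot: [-179.2, 22.4, -172.1]
ft_force: [-0.6, 0.2, -0.1]
gripper_width: 0.0921
at [ 0.4954 -0.2907  0.0663] to [ 0.488 -0.295  0.008] dist mm [ -7.4  -4.3 -58.3] rotdeg [-0.48  0.37  0.68] rows 3 f [-0.6  0.2 -0.1] g 92.1 t 10.8833
0 [-0.027, 0.021, 0.038] [0.328, -0.029, 0.566]
1 [-0.027, 0.021, 0.038] [0.327, -0.032, 0.566]
2 [-0.027, 0.021, 0.038] [0.326, -0.035, 0.567]
[389.73049246 224.71715883] [332.65507819 288.66333568]
[419.90083519 221.37947058] [356.22420399 316.11229857]
```

View pics/z9.png

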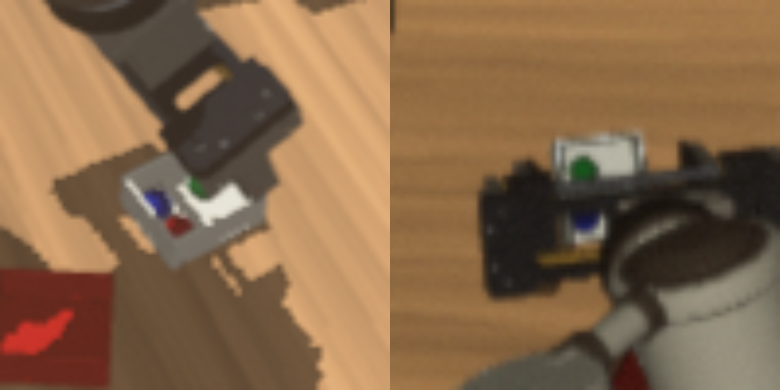

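```bash
python3 -m inch '[[[-0.03,0.02,0.04],[0.33,-0.03,0.5],91.9],[[-0.03,0.02,0.04],[0.33,-0.04,0.5],91.9],[[0,0.02,0.03],[0.25,-0.04,0.4],91.9],[[0,0,0],[0,0,0],91.9]]';python3 - <<'E'
from h import *
plan([.488,-.295,.009],down_R(7.2,22))
E
```

```text
clock: 11.32
eef_pos: [0.4934, -0.299, 0.0267]
eef_rot: [-179.0, 22.6, -172.2]
ft_force: [0.4, 1.1, 0.3]
gripper_width: 0.092
at [ 0.4934 -0.299   0.0267] to [ 0.488 -0.295  0.009] dist mm [ -5.4   4.  -17.7] rotdeg [-0.81  0.56  0.51] rows 1 f [0.4 1.1 0.3] g 92.0 t 11.3167
0 [-0.135, 0.093, 0.085] [0.373, 0.163, 0.48]
```

```bash
python3 -m inch '[[[-0.1,0.09,0.08],[0.35,0.12,0.3],91.9],[[0,0,0],[0.05,0.03,0.15],91.9],[[0,0,0],[0,0,0],91.9]]';python3 - <<'E'
from h import *
plan([.488,-.295,.009],down_R(7.2,22))
E
```

```text
clock: 11.57
eef_pos: [0.4882, -0.2961, 0.0111]
eef_rot: [-179.6, 22.1, -172.7]
ft_force: [0.4, 0.2, 0.1]
gripper_width: 0.0922
at [ 0.4882 -0.2961  0.0111] to [ 0.488 -0.295  0.009] dist mm [-0.2  1.1 -2.1] rotdeg [-0.32  0.11  0.1 ] rows 1 f [0.4 0.2 0.1] g 92.2 t 11.5667
0 [-0.054, 0.019, 0.017] [0.028, 0.038, 0.065]
```

```bash
python3 -m inch '[[[-0.05,0,0],[0.03,0.04,0.06],75],[[0,0,0],[0,0,0],62],[[0,0,0],[0,0,0],60],[[0,0,0],[0,0,0],57],[[0,0,0],[0,0,0],50]]';python3 -m inch '[[[0,0,0],[0,0,0],50],[[0,0,0],[0,0,0],50],[[0,0,0],[0,0,0],50]]';python3 - <<'E'
from h import *
plan([.488,-.295,.009],down_R(7.2,22))
E
```

```text
clock: 11.98
eef_pos: [0.4888, -0.2955, 0.0105]
eef_rot: [-179.8, 22.2, -172.6]
ft_force: [0.1, -0.0, 0.0]
gripper_width: 0.0605
clock: 12.23
eef_pos: [0.4888, -0.2956, 0.0107]
eef_rot: [-179.8, 22.2, -172.6]
ft_force: [0.1, -0.7, -1.0]
gripper_width: 0.0558
at [ 0.4888 -0.2956  0.0107] to [ 0.488 -0.295  0.009] dist mm [-0.8  0.6 -1.7] rotdeg [-0.11  0.19  0.17] rows 1 f [ 0.1 -0.7 -1. ] g 55.8 t 12.2333
0 [-0.018, 0.032, 0.028] [0.044, 0.022, 0.044]
```

```bash
python3 -m inch '[[[0,0,0],[-0.08,0,-0.2],50],[[0,0,0],[-0.15,0,-0.37],50],[[0,0,0],[-0.22,0,-0.56],50],[[0,0,0],[-0.3,0,-0.7],50],[[0,0,0],[-0.2,0,-0.5],50]]';python3 - <<'E'
from h import *
t=C0+Rc@[-.084,-.001,.2]
plan(t,down_R(-2,22))
b=img("top","t10.png");a=img("side","s10.png")
cv2.imwrite("pics/z10.png",np.hstack([cv2.resize(a[230:370,270:410],None,fx=2.8,fy=2.8),cv2.resize(b[180:280,350:450],None,fx=3.92,fy=3.92)])[:,:,::-1])
E
```

```text
clock: 12.65
eef_pos: [0.4859, -0.292, 0.0865]
eef_rot: [179.6, 21.8, -172.8]
ft_force: [0.1, -0.3, -0.9]
gripper_width: 0.0557
at [ 0.4859 -0.292   0.0865] to [ 0.568  -0.0293  0.2   ] dist mm [ 82.1 262.7 113.5] rotdeg [ 3.82 -0.19  8.49] rows 12 f [ 0.1 -0.3 -0.9] g 55.7 t 12.65
0 [0.053, -0.003, 0.118] [-0.412, 0.697, -0.17]
1 [0.053, -0.003, 0.118] [-0.403, 0.701, -0.174]
2 [0.053, -0.003, 0.118] [-0.394, 0.705, -0.177]
3 [0.053, -0.003, 0.118] [-0.386, 0.709, -0.181]
4 [0.053, -0.003, 0.118] [-0.377, 0.712, -0.185]
5 [0.053, -0.003, 0.118] [-0.368, 0.716, -0.189]
6 [0.053, -0.003, 0.118] [-0.359, 0.719, -0.193]
7 [0.053, -0.003, 0.118] [-0.351, 0.723, -0.197]
8 [0.053, -0.003, 0.118] [-0.342, 0.726, -0.201]
9 [0.053, -0.003, 0.118] [-0.333, 0.729, -0.205]
10 [0.053, -0.003, 0.118] [-0.324, 0.732, -0.209]
11 [0.053, -0.003, 0.118] [-0.315, 0.735, -0.213]
```

View pics/z10.png

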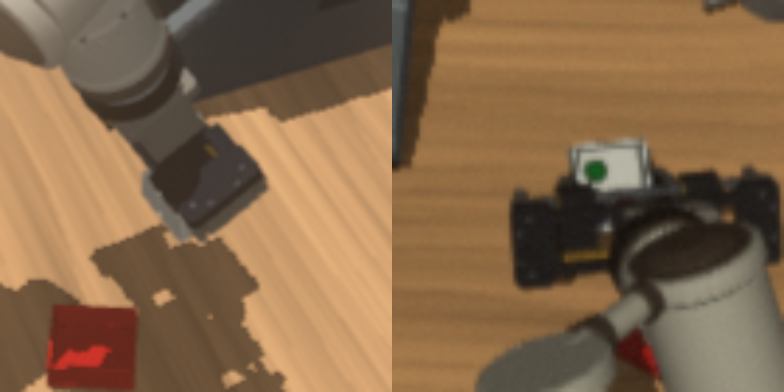

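```bash
python3 -m inch '[[[0.03,0,0.06],[-0.4,0.25,-0.7],50],[[0.05,0,0.1],[-0.4,0.45,-0.6],50],[[0.05,0,0.12],[-0.4,0.6,-0.5],50],[[0.05,0,0.12],[-0.39,0.7,-0.3],50],[[0.05,0,0.12],[-0.38,0.7,-0.2],50]]';python3 -m inch '[[[0.05,0,0.12],[-0.37,0.7,-0.15],50],[[0.05,0,0.12],[-0.36,0.7,-0.15],50],[[0.05,0,0.12],[-0.35,0.7,-0.1],50],[[0.05,0,0.12],[-0.3,0.65,-0.1],50],[[0.05,0,0.12],[-0.25,0.6,-0.1],50]]';python3 - <<'E'
from h import *
t=C0+Rc@[-.084,-.001,.2]
plan(t,down_R(-2,22))
E
```

```text
clock: 13.17
eef_pos: [0.505, -0.2096, 0.173]
eef_rot: [179.7, 21.7, -176.8]
ft_force: [0.3, 0.5, -1.5]
gripper_width: 0.056
clock: 13.58
eef_pos: [0.5399, -0.1019, 0.2076]
eef_rot: [179.7, 21.5, 179.0]
ft_force: [0.7, -0.8, -0.4]
gripper_width: 0.0554
at [ 0.5399 -0.1019  0.2076] to [ 0.568  -0.0293  0.2   ] dist mm [28.1 72.6 -7.6] rotdeg [ 0.71 -0.48  0.96] rows 3 f [ 0.7 -0.8 -0.4] g 55.4 t 13.5833
0 [0.04, -0.027, 0.054] [-0.247, 0.811, 0.192]
1 [0.04, -0.027, 0.054] [-0.242, 0.813, 0.19]
2 [0.04, -0.027, 0.054] [-0.237, 0.815, 0.187]
```

```bash
python3 -m inch '[[[0.04,-0.03,0.05],[-0.24,0.7,0.19],50],[[0.04,-0.03,0.05],[-0.24,0.7,0.19],50],[[0.04,-0.03,0.05],[-0.2,0.5,0.15],50],[[0,0,0],[-0.1,0.3,0.05],50],[[0,0,0],[0,0,0],50]]';python3 - <<'E'
from h import *
t=C0+Rc@[-.084,-.001,.17]
plan(t,down_R(-2,22))
b=img("top","t11.png");a=img("side","s11.png")
cv2.imwrite("pics/z11.png",np.hstack([cv2.resize(a[130:270,270:410],None,fx=2.8,fy=2.8),cv2.resize(b[140:240,270:370],None,fx=3.92,fy=3.92)])[:,:,::-1])
E
```

```text
clock: 14.0
eef_pos: [0.5692, -0.0283, 0.1972]
eef_rot: [179.9, 21.9, 178.2]
ft_force: [-0.0, 0.4, -1.7]
gripper_width: 0.0555
at [ 0.5692 -0.0283  0.1972] to [ 0.568  -0.0293  0.17  ] dist mm [ -1.2  -0.9 -27.2] rotdeg [ 0.18 -0.13  0.22] rows 2 f [-0.   0.4 -1.7] g 55.5 t 14.0
0 [0.015, -0.011, 0.018] [0.186, -0.017, 0.414]
1 [0.015, -0.011, 0.018] [0.187, -0.017, 0.413]
```

View pics/z11.png

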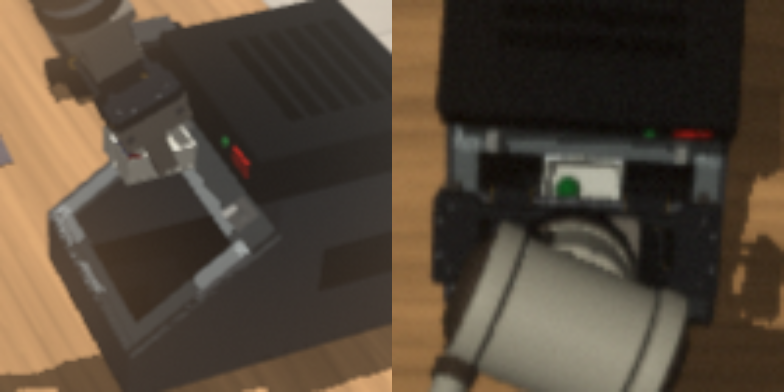

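```bash
python3 - <<'E'
from h import *
for x in(-.134,-.042):
  for y in(.082,-.082):
    X=C0+Rc@[x,y,.06+(x+.15)*np.tan(a)]; s=proj("side",X);t=proj("top",X)
    print(x,y,"side zoom",((s-[270,130]+.5)*2.8).round(),"top zoom",((t-[270,140]+.5)*3.92).round()+[392,0])
p,R,_=pose()
c=p+Rc@[-.004,0,-.0107]
for dx,dy in((.033,.028),(.033,-.028)):
    t=proj("top",c+Rc@[dx,dy,.026]);print("tray rim pred",((t-[270,140]+.5)*3.92).round()+[392,0])
E
```

```text
-0.134 0.082 side zoom [ 69. 215.] top zoom [475. 285.]
-0.134 -0.082 side zoom [134. 325.] top zoom [686. 298.]
-0.042 0.082 side zoom [157. 142.] top zoom [478. 154.]
-0.042 -0.082 side zoom [231. 246.] top zoom [696. 167.]
tray rim pred [549. 156.]
tray rim pred [627. 161.]
```

The doorway outline in both views agrees with my frame (corners within about 3 zoom px), and the tray sits over it level with its stones. I'll lower it in short checked steps.

```bash
python3 -m inch '[[[0.02,0,0.02],[0.19,-0.02,0.4],50],[[0,0,0],[0.19,-0.02,0.4],50],[[0,0,0],[0.1,0,0.25],50]]';python3 - <<'E'
from h import *
plan(C0+Rc@[-.084,-.001,.12],down_R(-2,22))
E
```

```text
clock: 14.35
eef_pos: [0.5681, -0.0342, 0.1639]
eef_rot: [-179.8, 22.1, 178.0]
ft_force: [-0.8, -0.3, -1.6]
gripper_width: 0.0555
at [ 0.5681 -0.0342  0.1639] to [ 0.568  -0.0293  0.12  ] dist mm [ -0.1   5.  -43.9] rotdeg [-0.18  0.1  -0.04] rows 2 f [-0.8 -0.3 -1.6] g 55.5 t 14.35
0 [-0.015, 0.009, -0.003] [0.279, 0.084, 0.676]
1 [-0.015, 0.009, -0.003] [0.278, 0.084, 0.676]
```

```bash
python3 -m inch '[[[0,0,0],[0.19,0.12,0.46],50],[[0,0,0],[0.19,0.05,0.46],50],[[0,0,0],[0.14,0,0.35],50]]';python3 - <<'E'
from h import *
plan(C0+Rc@[-.084,-.001,.08],down_R(-2,22))
E
```

```text
clock: 14.6
eef_pos: [0.5683, -0.0325, 0.1219]
eef_rot: [-179.8, 22.2, 177.7]
ft_force: [-0.4, -0.4, -2.7]
gripper_width: 0.0554
at [ 0.5683 -0.0325  0.1219] to [ 0.568  -0.0293  0.08  ] dist mm [ -0.2   3.2 -41.9] rotdeg [-0.33  0.22 -0.24] rows 2 f [-0.4 -0.4 -2.7] g 55.4 t 14.6
0 [-0.028, 0.018, -0.02] [0.269, 0.057, 0.643]
1 [-0.028, 0.018, -0.02] [0.268, 0.055, 0.644]
```

```bash
python3 -m inch '[[[-0.03,0.02,-0.02],[0.19,0.08,0.46],50],[[-0.02,0,-0.02],[0.19,0.05,0.46],50],[[0,0,0],[0.14,0,0.35],50]]';python3 - <<'E'
from h import *
plan(C0+Rc@[-.084,-.001,.05],down_R(-2,22))
b=img("top","t12.png");a=img("side","s12.png")
cv2.imwrite("pics/z12.png",np.hstack([cv2.resize(a[130:270,270:410],None,fx=2.8,fy=2.8),cv2.resize(b[140:240,270:370],None,fx=3.92,fy=3.92)])[:,:,::-1])
E
```

```text
clock: 14.85
eef_pos: [0.5677, -0.0315, 0.0786]
eef_rot: [-179.9, 22.1, 177.8]
ft_force: [0.1, -0.4, -0.8]
gripper_width: 0.0556
at [ 0.5677 -0.0315  0.0786] to [ 0.568  -0.0293  0.05  ] dist mm [  0.3   2.3 -28.6] rotdeg [-0.13  0.09 -0.18] rows 2 f [ 0.1 -0.4 -0.8] g 55.6 t 14.85
0 [-0.011, 0.007, -0.015] [0.176, 0.038, 0.443]
1 [-0.011, 0.007, -0.015] [0.176, 0.038, 0.443]
```

View pics/z12.png

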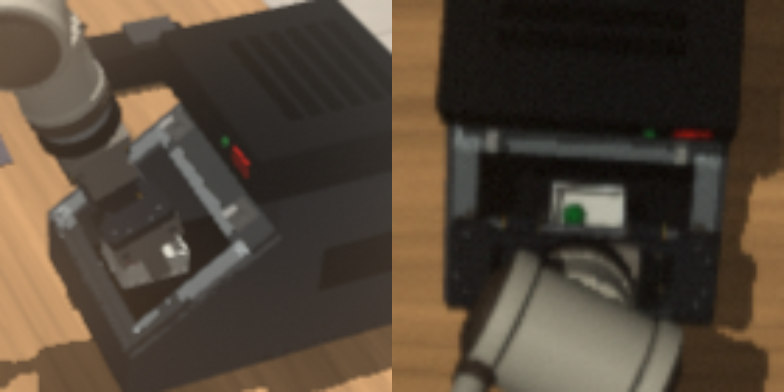

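```bash
python3 -m inch '[[[0,0,-0.02],[0.22,0.08,0.42],50],[[0,0,0],[0.22,0.03,0.4],50],[[0,0,0],[0.16,0,0.28],50]]';python3 - <<'E'
from h import *
plan(C0+Rc@[-.088,-.001,.0167],down_R(-2,22))
E
```

```text
clock: 15.2
eef_pos: [0.5658, -0.0308, 0.0439]
eef_rot: [-179.8, 22.4, 177.8]
ft_force: [0.2, -0.3, -1.2]
gripper_width: 0.0556
at [ 0.5658 -0.0308  0.0439] to [ 0.564  -0.0291  0.0167] dist mm [ -1.8   1.7 -27.2] rotdeg [-0.28  0.36 -0.17] rows 2 f [ 0.2 -0.3 -1.2] g 55.6 t 15.2
0 [-0.024, 0.03, -0.015] [0.201, 0.029, 0.408]
1 [-0.024, 0.03, -0.015] [0.2, 0.028, 0.408]
```

```bash
python3 -m inch '[[[-0.02,-0.02,-0.02],[0.2,0.03,0.3],50],[[0,0,0],[0.13,0.02,0.25],50],[[0,0,0],[0.04,0,0.1],50],[[0,0,0],[0,0,0],50]]';python3 - <<'E'
from h import *
plan(C0+Rc@[-.088,-.001,.0167],down_R(-2,22.2))
E
```

```text
clock: 15.53
eef_pos: [0.5633, -0.0309, 0.021]
eef_rot: [-179.8, 22.5, 177.8]
ft_force: [0.4, 0.5, -1.5]
gripper_width: 0.0559
at [ 0.5633 -0.0309  0.021 ] to [ 0.564  -0.0291  0.0167] dist mm [ 0.8  1.8 -4.3] rotdeg [-0.22  0.3  -0.16] rows 1 f [ 0.4  0.5 -1.5] g 55.9 t 15.5333
0 [-0.036, 0.051, -0.026] [0.033, 0.06, 0.14]
```

```bash
python3 -m inch '[[[-0.03,0.04,0],[0.05,0.03,0.1],50],[[0,0,0],[0.02,0,0.06],50],[[0,0,0],[0,0,0.02],50]]';python3 - <<'E'
from h import *
plan(C0+Rc@[-.088,-.001,.0167],down_R(-2,22.2))
E
```

```text
clock: 15.78
eef_pos: [0.5653, -0.0308, 0.0168]
eef_rot: [-180.0, 22.4, 177.8]
ft_force: [-0.4, 0.8, 0.2]
gripper_width: 0.0558
at [ 0.5653 -0.0308  0.0168] to [ 0.564  -0.0291  0.0167] dist mm [-1.2  1.6 -0.1] rotdeg [-0.08  0.23 -0.15] rows 1 f [-0.4  0.8  0.2] g 55.8 t 15.7833
0 [-0.014, 0.039, -0.026] [0.042, 0.053, -0.012]
```

```bash
python3 -m inch '[[[0,0.03,0],[0.02,0,0.05],50],[[0,0,0],[0.01,0,0.02],50]]';python3 - <<'E'
from h import *
plan(C0+Rc@[-.088,-.001,.0167],down_R(-2,22.2))
E
```

```text
clock: 15.95
eef_pos: [0.5675, -0.0313, 0.0171]
eef_rot: [-179.9, 22.5, 177.9]
ft_force: [0.2, 0.1, -1.3]
gripper_width: 0.0556
at [ 0.5675 -0.0313  0.0171] to [ 0.564  -0.0291  0.0167] dist mm [-3.5  2.2 -0.4] rotdeg [-0.14  0.29 -0.1 ] rows 1 f [ 0.2  0.1 -1.3] g 55.6 t 15.95
0 [-0.023, 0.049, -0.017] [0.115, 0.069, -0.034]
```

```bash
python3 -m inch '[[[0,0.04,0],[0.14,0.05,0.04],50],[[0,0,0],[0.04,0,0.09],50],[[0,0,0],[0,0,0],50]]';python3 - <<'E'
from h import *
plan(C0+Rc@[-.088,-.001,.0167],down_R(-2,22.2))
E
```

```text
clock: 16.2
eef_pos: [0.5701, -0.0316, 0.0177]
eef_rot: [-179.7, 23.0, 177.9]
ft_force: [0.3, -0.3, -1.8]
gripper_width: 0.0556
at [ 0.5701 -0.0316  0.0177] to [ 0.564  -0.0291  0.0167] dist mm [-6.1  2.5 -1. ] rotdeg [-0.35  0.79 -0.06] rows 1 f [ 0.3 -0.3 -1.8] g 55.6 t 16.2
0 [-0.059, 0.132, -0.01] [0.204, 0.076, -0.049]
```

```bash
python3 - <<'E'
from h import *
p,R,s=pose();print(s["joint_positions"].round(1),s["effort"].round(1),s["torque"],s["qd"].round(2),p)
b=img("top","t13.png");a=img("side","s13.png")
cv2.imwrite("pics/z13.png",np.hstack([cv2.resize(a[110:270,250:410],None,fx=2.45,fy=2.45),cv2.resize(b[140:240,270:370],None,fx=3.92,fy=3.92)])[:,:,::-1])
p,R,s=pose();print(p,s["ft_force"])
E
```

```text
[ -18.9    8.5  120.8   12.7   29.2 -116.7] [ -0.  -32.3 -26.4   0.4  -1.5  -0. ] [ 0.03434831  0.2733811  -0.08246356] [ 0.21 -1.52 -0.6  -0.3   0.83  0.55] [ 0.57013098 -0.03163853  0.01774065]
[ 0.56957161 -0.03153444  0.01708517] [ 0.44641999 -0.09903459 -1.3932014 ]
```

View pics/z13.png

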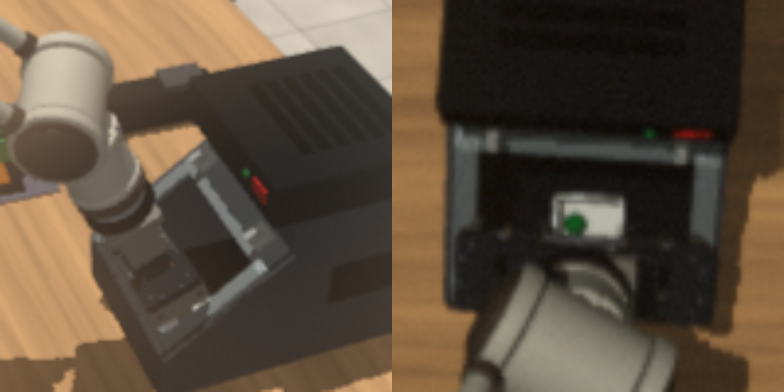

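```bash
python3 -m inch '[[[-0.05,0.1,0],[0.2,0.07,0.05],50],[[0,0,0],[0,0,0],50]]';python3 - <<'E'
from h import *
plan(C0+Rc@[-.088,-.001,.0147],down_R(-2,22.2))
E
```

```text
clock: 16.47
eef_pos: [0.5698, -0.0315, 0.0175]
eef_rot: [-179.7, 23.0, 178.0]
ft_force: [-0.4, 0.1, -1.3]
gripper_width: 0.0553
at [ 0.5698 -0.0315  0.0175] to [ 0.564  -0.0291  0.0147] dist mm [-5.8  2.4 -2.8] rotdeg [-0.3   0.8  -0.03] rows 1 f [-0.4  0.1 -1.3] g 55.3 t 16.4667
0 [-0.05, 0.133, -0.006] [0.216, 0.073, 0.009]
```

```bash
python3 -m inch '[[[-0.05,0.13,0],[0.3,0.07,0.03],50]]';python3 - <<'E'
from h import *
p,R,s=pose();print(p,s["ft_force"],s["qd"].round(1),s["effort"].round(1),s["torque"].round(2))
E
python3 -m inch '[[[-0.05,0.13,0],[0.3,0.07,0.03],50]]';python3 - <<'E'
from h import *
p,R,s=pose();print(p,s["ft_force"],s["qd"].round(1),s["effort"].round(1),s["torque"].round(2))
E
```

```text
clock: 16.55
eef_pos: [0.5664, -0.0309, 0.0166]
eef_rot: [-179.8, 22.8, 178.0]
ft_force: [7.1, 0.1, 15.4]
gripper_width: 0.056
[ 0.56639436 -0.0309183   0.01660635] [ 7.11812507  0.10551418 15.41520189] [-1.4 -4.   3.8  1.7  1.8 -3. ] [  0.1 -19.9 -12.9  -0.5   3.    0.2] [-0.31 -2.01 -0.05]
clock: 16.63
eef_pos: [0.5638, -0.0305, 0.0166]
eef_rot: [-179.9, 22.7, 178.0]
ft_force: [6.8, -0.8, 12.8]
gripper_width: 0.056
[ 0.56375459 -0.03054447  0.01658243] [ 6.80471148 -0.78872137 12.7596261 ] [-1.2 -3.6  3.8  1.2  1.6 -2.5] [ -0.  -21.9 -15.4  -0.2   1.7   0.2] [-0.35 -1.65  0.08]
```

The force (+7, 0, +15 N, at TCP z=0.0166 = 10.7 + 6 mm) shows the tray standing on the floor and dragging forward a little. The earlier creep was the arm springing back. Releasing.

```bash
python3 -m inch '[[[0,0,0],[0,0,0],60],[[0,0,0],[0,0,0],70],[[0,0,0],[0,0,0],76],[[0,0,0],[0,0,0],76],[[0,0,0],[0,0,0],76]]';python3 - <<'E'
from h import *
p,R,s=pose();print(p,s["eef_rot"],s["ft_force"].round(1),s["torque"].round(2))
E
```

```text
clock: 17.05
eef_pos: [0.5611, -0.0295, 0.0146]
eef_rot: [-180.0, 22.4, 178.0]
ft_force: [0.3, -0.3, -0.5]
gripper_width: 0.076
[ 0.56107056 -0.02951412  0.01459992] [-179.99895081   22.39252187  177.97420955] [ 0.3 -0.3 -0.5] [0.06 0.15 0.02]
```

```bash
python3 -m inch '[[[0,0,0],[-0.1,0,-0.3],76],[[0,0,0],[-0.2,0,-0.6],76],[[0,0,0],[-0.3,0,-0.8],76],[[0,0,0],[-0.3,0,-0.9],76],[[0,0,0],[-0.3,0,-0.9],76]]';python3 -m inch '[[[0,0,0],[-0.2,0,-0.9],76],[[0,0,0],[0,0,-0.9],76],[[0,0,0],[0,0,-0.9],76],[[0,0,0],[0.1,0.5,-0.7],91.9],[[0,0,0],[0.1,0.9,-0.3],91.9]]';python3 - <<'E'
from h import *
p,R,s=pose();print(p,s["eef_rot"],s["ft_force"].round(1))
b=img("top","t14.png");a=img("side","s14.png")
cv2.imwrite("pics/z14.png",np.hstack([cv2.resize(a[130:270,270:410],None,fx=2.8,fy=2.8),cv2.resize(b[140:240,270:370],None,fx=3.92,fy=3.92)])[:,:,::-1])
E
```

```text
clock: 17.47
eef_pos: [0.5453, -0.0264, 0.1194]
eef_rot: [179.6, 21.0, 177.8]
ft_force: [0.5, 0.1, -0.3]
gripper_width: 0.0761
clock: 17.88
eef_pos: [0.5057, 0.0136, 0.2354]
eef_rot: [179.9, 21.4, 177.5]
ft_force: [0.5, 1.1, -0.7]
gripper_width: 0.0875
[0.50571202 0.01358019 0.2353794 ] [179.85120055  21.41231759 177.52540546] [ 0.5  1.1 -0.7]
```

View pics/z14.png

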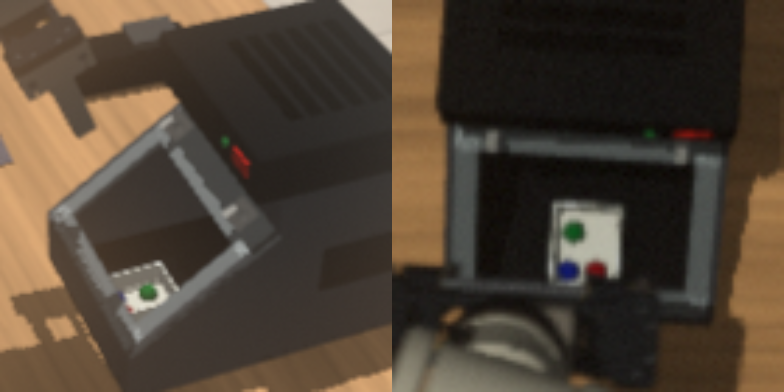

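The tray stands in the chamber with green, blue and red stones in it (top zoom (573,232), (568,270), (597,270)). Back to the door.

```bash
python3 - <<'E'
from h import *
m=np.load("matpose.npz")
plan(m["p"]+[0,0,.10],m["R"])
b=cv2.imread("pics/t14.png")
cv2.imwrite("pics/z15.png",cv2.resize(b[190:290,150:250],None,fx=5,fy=5))
E
```

```text
at [0.5057 0.0171 0.2347] to [0.4914 0.3466 0.1206] dist mm [ -14.2  329.5 -114.1] rotdeg [ 0.41 21.14  2.85] rows 13 f [ 0.4 -0.8  0.5] g 91.5 t 17.9833
0 [0.005, 0.271, 0.037] [0.17, 0.842, 0.251]
1 [0.005, 0.271, 0.037] [0.166, 0.841, 0.255]
2 [0.005, 0.271, 0.037] [0.162, 0.841, 0.259]
3 [0.005, 0.271, 0.037] [0.158, 0.84, 0.264]
4 [0.005, 0.271, 0.037] [0.154, 0.84, 0.268]
5 [0.005, 0.271, 0.037] [0.149, 0.839, 0.271]
6 [0.005, 0.271, 0.037] [0.145, 0.839, 0.275]
7 [0.005, 0.271, 0.037] [0.14, 0.839, 0.279]
8 [0.005, 0.271, 0.037] [0.135, 0.838, 0.282]
9 [0.005, 0.271, 0.037] [0.13, 0.838, 0.285]
10 [0.005, 0.271, 0.037] [0.125, 0.838, 0.289]
11 [0.005, 0.271, 0.037] [0.12, 0.837, 0.292]
12 [0.005, 0.271, 0.037] [0.115, 0.837, 0.295]
```

View pics/z15.png

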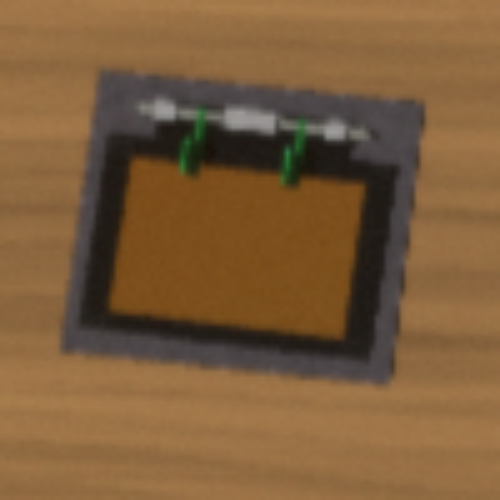

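The door lies squarely on the mat: tabs at zoom (190,158) and (290,168), both pins out, and the whole frame visible inside the mat's edge.

```bash
python3 - <<'E'
from h import *
H=hsv("t14.png"); h,s,v=[H[:,:,k].astype(int) for k in range(3)]
m=(h>40)&(h<90)&(s>80); m[:190]=0;m[:,:150]=0;m[:,250:]=0
for b in blobs(m,4): print(b[1],b[2],onz("top",b[2],.03))
w=lambda x,y,z:onz("top",(150+x/5-.4,190+y/5-.4),z)
print("tabtops",w(190,158,.04),w(290,168,.04),(w(190,158,.04)+w(290,168,.04))/2)
c=[w(*q,.008) for q in[(108,138),(400,165),(368,358),(80,325)]];print(np.array(c),[np.linalg.norm(c[i]-c[(i+1)%4]) for i in range(4)])
E
python3 -m inch '[[[0,0.27,0.04],[0.17,0.84,0.15],91.9],[[0,0.27,0.04],[0.17,0.9,0.2],91.9],[[0,0.27,0.04],[0.16,0.9,0.2],91.9],[[0,0.27,0.04],[0.16,0.9,0.2],91.9],[[0,0.27,0.04],[0.15,0.9,0.2],91.9]]'; python3 -m inch '[[[0,0.27,0.04],[0.15,0.9,0.2],91.9],[[0,0.27,0.04],[0.14,0.9,0.2],91.9],[[0,0.27,0.04],[0.14,0.9,0.2],91.9],[[0,0.27,0.04],[0.13,0.9,0.2],91.9]]';python3 - <<'E'
from h import *
m=np.load("matpose.npz")
plan(m["p"]+[0,0,.08],m["R"])
E
```

```text
[186 211   6  13  41] [188.17073171 217.92682927] [0.49999894 0.37849425 0.03      ]
[206 214   6  12  40] [208.225 220.375] [0.49382582 0.31522979 0.03      ]
tabtops [0.48880312 0.37700662 0.04      ] [0.48407413 0.31443523 0.04      ] [0.48643863 0.34572093 0.04      ]
[[0.50311255 0.43846611 0.008     ]
 [0.49039558 0.25205705 0.008     ]
 [0.36863348 0.26633512 0.008     ]
 [0.38472936 0.44865589 0.008     ]] [np.float64(0.18684233801904648), np.float64(0.122596382437603), np.float64(0.1830298850802194), np.float64(0.11882092345130522)]
clock: 18.4
eef_pos: [0.4963, 0.15, 0.2005]
eef_rot: [179.7, 13.1, 176.2]
ft_force: [1.2, -0.3, 0.3]
gripper_width: 0.0919
clock: 18.73
eef_pos: [0.489, 0.2622, 0.1699]
eef_rot: [179.8, 6.0, 175.3]
ft_force: [1.0, -1.4, -0.0]
gripper_width: 0.0916
at [0.489  0.2622 0.1699] to [0.4914 0.3466 0.1006] dist mm [  2.5  84.4 -69.4] rotdeg [-0.16  5.76  0.23] rows 5 f [ 1.  -1.4 -0. ] g 91.6 t 18.7333
0 [-0.005, 0.192, 0.008] [0.078, 0.561, 0.459]
1 [-0.005, 0.192, 0.008] [0.069, 0.56, 0.46]
2 [-0.005, 0.192, 0.008] [0.061, 0.56, 0.462]
3 [-0.005, 0.192, 0.008] [0.052, 0.56, 0.463]
4 [-0.005, 0.192, 0.008] [0.043, 0.559, 0.465]
```

```bash
python3 -m inch '[[[0,0.2,0],[0.08,0.6,0.45],91.9],[[0,0.2,0],[0.07,0.6,0.45],91.9],[[0,0.2,0],[0.06,0.56,0.45],91.9],[[0,0.2,0],[0.05,0.35,0.45],91.9],[[0,0.1,0],[0,0.1,0.2],91.9]]';python3 - <<'E'
from h import *
m=np.load("matpose.npz")
plan(m["p"]+[0,0,.04],m["R"])
E
```

```text
clock: 19.15
eef_pos: [0.4882, 0.3337, 0.1032]
eef_rot: [-180.0, -0.0, 175.6]
ft_force: [0.1, -0.4, -0.3]
gripper_width: 0.0921
at [0.4882 0.3337 0.1032] to [0.4914 0.3466 0.0606] dist mm [  3.2  12.9 -42.6] rotdeg [-0.37 -0.3   0.49] rows 2 f [ 0.1 -0.4 -0.3] g 92.1 t 19.15
0 [-0.031, -0.025, 0.041] [-0.038, 0.219, 0.71]
1 [-0.031, -0.025, 0.041] [-0.035, 0.216, 0.711]
```

```bash
python3 -m inch '[[[-0.03,-0.02,0.04],[-0.04,0.22,0.5],91.9],[[-0.03,-0.02,0.04],[-0.04,0.2,0.4],91.9],[[0,0,0],[0,0,0.1],91.9],[[0,0,0],[0,0,0],91.9]]';python3 - <<'E'
from h import *
m=np.load("matpose.npz")
plan(m["p"],m["R"])
E
```

```text
clock: 19.48
eef_pos: [0.4906, 0.3441, 0.0684]
eef_rot: [179.9, -0.1, 175.1]
ft_force: [0.2, -0.1, 0.3]
gripper_width: 0.0918
at [0.4906 0.3441 0.0684] to [0.4914 0.3466 0.0206] dist mm [  0.8   2.5 -47.8] rotdeg [-0.24 -0.4  -0.02] rows 2 f [ 0.2 -0.1  0.3] g 91.8 t 19.4833
0 [-0.02, -0.033, -0.002] [-0.012, 0.041, 0.797]
1 [-0.02, -0.033, -0.002] [-0.009, 0.039, 0.797]
```

```bash
python3 -m inch '[[[-0.02,-0.03,0],[0,0.04,0.5],91.9],[[0,0,0],[0,0.04,0.5],91.9],[[0,0,0],[0,0,0.35],91.9],[[0,0,0],[0,0,0],91.9]]';python3 - <<'E'
from h import *
m=np.load("matpose.npz")
plan(m["p"],m["R"])
E
```

```text
clock: 19.82
eef_pos: [0.493, 0.3452, 0.0298]
eef_rot: [179.7, 0.3, 175.0]
ft_force: [-0.6, -0.9, 0.1]
gripper_width: 0.0918
at [0.493  0.3452 0.0298] to [0.4914 0.3466 0.0206] dist mm [-1.5  1.4 -9.2] rotdeg [-0.06  0.02 -0.08] rows 1 f [-0.6 -0.9  0.1] g 91.8 t 19.8167
0 [-0.009, 0.004, -0.013] [0.057, 0.039, 0.307]
```

```bash
python3 -m inch '[[[0,0,0],[0.06,0.04,0.22],91.9],[[0,0,0],[0,0,0.1],91.9],[[0,0,0],[0,0,0],91.9]]';python3 - <<'E'
from h import *
m=np.load("matpose.npz")
plan(m["p"],m["R"])
E
```

```text
clock: 20.07
eef_pos: [0.4925, 0.3464, 0.0215]
eef_rot: [179.6, 0.4, 175.0]
ft_force: [0.5, -0.4, -0.2]
gripper_width: 0.0922
at [0.4925 0.3464 0.0215] to [0.4914 0.3466 0.0206] dist mm [-1.   0.2 -0.9] rotdeg [-0.    0.15 -0.12] rows 1 f [ 0.5 -0.4 -0.2] g 92.2 t 20.0667
0 [-0.001, 0.025, -0.02] [0.036, 0.004, 0.03]
```

```bash
python3 -m inch '[[[0,0.02,-0.02],[0.05,0,0.03],80],[[0,0,0],[0,0,0],60],[[0,0,0],[0,0,0],40],[[0,0,0],[0,0,0],40],[[0,0,0],[0,0,0],40]]';python3 -m inch '[[[0,0,0],[0,0,0],40],[[0,0,0],[0,0,0],40],[[0,0,0],[0,0,0],40]]';python3 - <<'E'
from h import *
m=np.load("matpose.npz")
plan(m["p"],m["R"])
E
```

```text
clock: 20.48
eef_pos: [0.492, 0.347, 0.0224]
eef_rot: [179.6, 0.4, 175.1]
ft_force: [0.2, -0.3, -1.2]
gripper_width: 0.0605
clock: 20.73
eef_pos: [0.4919, 0.347, 0.0225]
eef_rot: [179.6, 0.4, 175.1]
ft_force: [-0.7, -0.0, 0.1]
gripper_width: 0.0433
at [0.4919 0.347  0.0225] to [0.4914 0.3466 0.0206] dist mm [-0.5 -0.4 -1.9] rotdeg [0.06 0.16 0.04] rows 1 f [-0.7 -0.   0.1] g 43.3 t 20.7333
0 [0.01, 0.027, 0.006] [0.015, -0.015, 0.063]
```

```bash
cat >> h.py <<'E'
def S(p): return Rs.T@Rc.T@(np.array(p)-surr([0,0,0]))
_g=np.load("grasp.npz"); HR=_g["R"]
def home(dz,dx=.0008,dy=0): 
    return _g["p"]+HR@np.array([-dx,dy,-(dz+.0023)])
E
python3 -m inch '[[[0,0,0],[0,0,-0.3],40],[[0,0,0],[0,0,-0.6],40],[[0,0,0],[0,0,-0.8],40],[[0,0,0],[0,0,-0.9],40],[[0,0,0],[0,0,-0.9],40]]';python3 - <<'E'
from h import *
plan(home(.12),HR)
E
```

```text
clock: 21.15
eef_pos: [0.485, 0.3434, 0.124]
eef_rot: [-179.9, -0.5, 175.1]
ft_force: [0.0, 0.7, -2.2]
gripper_width: 0.0429
at [0.485  0.3434 0.124 ] to [ 0.5298 -0.0286  0.2481] dist mm [  44.9 -372.   124.1] rotdeg [ -0.86 -35.61  -2.79] rows 15 f [ 0.   0.7 -2.2] g 42.9 t 21.15
0 [-0.01, -0.396, -0.031] [-0.167, -0.816, -0.276]
1 [-0.01, -0.396, -0.031] [-0.176, -0.816, -0.27]
2 [-0.01, -0.396, -0.031] [-0.184, -0.816, -0.263]
3 [-0.01, -0.396, -0.031] [-0.193, -0.817, -0.256]
4 [-0.01, -0.396, -0.031] [-0.2, -0.817, -0.249]
5 [-0.01, -0.396, -0.031] [-0.208, -0.817, -0.241]
6 [-0.01, -0.396, -0.031] [-0.215, -0.818, -0.233]
7 [-0.01, -0.396, -0.031] [-0.222, -0.818, -0.225]
8 [-0.01, -0.396, -0.031] [-0.228, -0.819, -0.216]
9 [-0.01, -0.396, -0.031] [-0.234, -0.819, -0.208]
10 [-0.01, -0.396, -0.031] [-0.24, -0.82, -0.199]
11 [-0.01, -0.396, -0.031] [-0.246, -0.821, -0.189]
12 [-0.01, -0.396, -0.031] [-0.251, -0.821, -0.18]
13 [-0.01, -0.396, -0.031] [-0.255, -0.822, -0.17]
14 [-0.01, -0.396, -0.031] [-0.259, -0.822, -0.16]
```

```bash
python3 -m inch '[[[0,-0.35,-0.03],[0,-0.4,-0.8],40],[[0,-0.4,-0.03],[-0.05,-0.7,-0.7],40],[[0,-0.4,-0.03],[-0.1,-0.85,-0.5],40],[[0,-0.4,-0.03],[-0.15,-0.9,-0.4],40],[[0,-0.4,-0.03],[-0.15,-0.9,-0.3],40]]';python3 -m inch '[[[0,-0.4,-0.03],[-0.15,-0.9,-0.25],40],[[0,-0.4,-0.03],[-0.15,-0.9,-0.2],40],[[0,-0.4,-0.03],[-0.15,-0.9,-0.2],40],[[0,-0.4,-0.03],[-0.15,-0.9,-0.15],40],[[0,-0.4,-0.03],[-0.15,-0.9,-0.15],40]]';python3 - <<'E'
from h import *
plan(home(.12),HR)
E
```

```text
clock: 21.57
eef_pos: [0.4881, 0.2316, 0.2183]
eef_rot: [179.9, 12.3, 176.3]
ft_force: [1.0, -0.2, -1.7]
gripper_width: 0.0431
clock: 21.98
eef_pos: [0.4922, 0.091, 0.2585]
eef_rot: [-179.7, 25.2, 177.5]
ft_force: [-0.1, -0.1, -1.6]
gripper_width: 0.0433
at [0.4922 0.091  0.2585] to [ 0.5298 -0.0286  0.2481] dist mm [  37.6 -119.6  -10.4] rotdeg [-0.41 -9.97 -0.41] rows 5 f [-0.1 -0.1 -1.6] g 43.3 t 21.9833
0 [-0.014, -0.332, -0.014] [-0.228, -0.785, 0.188]
1 [-0.014, -0.332, -0.014] [-0.22, -0.786, 0.194]
2 [-0.014, -0.332, -0.014] [-0.212, -0.786, 0.201]
3 [-0.014, -0.332, -0.014] [-0.204, -0.787, 0.207]
4 [-0.014, -0.332, -0.014] [-0.196, -0.787, 0.213]
```

```bash
python3 -m inch '[[[0,-0.33,-0.01],[-0.25,-0.8,0.1],40],[[0,-0.33,-0.01],[-0.25,-0.8,0.15],40],[[0,-0.33,-0.01],[-0.25,-0.75,0.15],40],[[0,-0.33,0],[-0.2,-0.5,0.1],40],[[0,-0.2,0],[0,-0.2,0],40]]';python3 - <<'E'
from h import *
plan(home(.10),HR); print(S(pose()[0]),S(home(0)))
E
```

```text
clock: 22.4
eef_pos: [0.5189, -0.009, 0.2635]
eef_rot: [-179.3, 35.0, 177.8]
ft_force: [-0.3, 0.1, -1.7]
gripper_width: 0.0431
at [ 0.5189 -0.009   0.2635] to [ 0.5413 -0.029   0.2317] dist mm [ 22.4 -20.  -31.8] rotdeg [-0.71 -0.09 -0.17] rows 2 f [-0.3  0.1 -1.7] g 43.1 t 22.4
0 [-0.059, -0.008, -0.014] [-0.012, -0.31, 0.659]
1 [-0.059, -0.008, -0.014] [-0.011, -0.315, 0.657]
[0.03997703 0.01749172 0.15739164] [ 0.04089568 -0.00183197  0.01810523]
```

```bash
python3 -m inch '[[[-0.06,0,0],[0,-0.33,0.4],40],[[-0.06,0,0],[0,-0.28,0.5],40],[[0,0,0],[0,0,0.4],40],[[0,0,0],[0,0,0],40]]';python3 - <<'E'
from h import *
plan(home(.05),HR); print(S(pose()[0]))
b=img("top","t16.png");a=img("side","s16.png")
cv2.imwrite("pics/z16.png",np.hstack([cv2.resize(a[130:270,270:410],None,fx=2.8,fy=2.8),cv2.resize(b[140:240,270:370],None,fx=3.92,fy=3.92)])[:,:,::-1])
E
```

```text
clock: 22.73
eef_pos: [0.5388, -0.0316, 0.2318]
eef_rot: [-180.0, 35.1, 177.7]
ft_force: [-1.9, 0.7, -2.0]
gripper_width: 0.0431
at [ 0.5388 -0.0316  0.2318] to [ 0.5701 -0.0301  0.1908] dist mm [ 31.2   1.5 -41. ] rotdeg [-0.12 -0.03 -0.3 ] rows 2 f [-1.9  0.7 -2. ] g 43.1 t 22.7333
0 [-0.01, -0.003, -0.025] [-0.032, 0.046, 0.857]
1 [-0.01, -0.003, -0.025] [-0.032, 0.045, 0.857]
[ 0.03875733 -0.00434769  0.11952552]
```

View pics/z16.png

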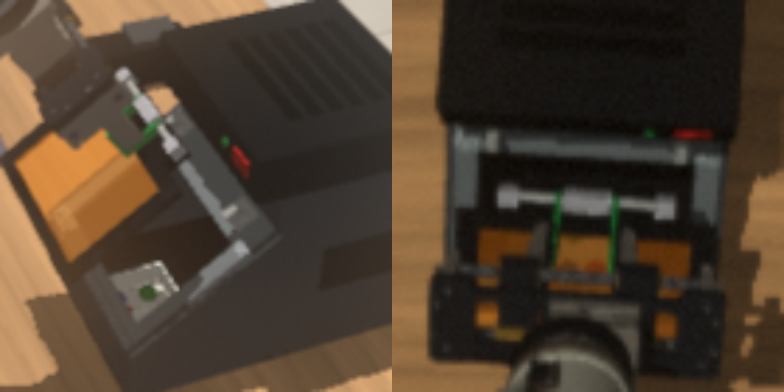

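The door hangs parallel to the face with pins drawn in, centred between the ears (zoom columns 508–664 for the pins, 490–682 for the ears). The tray beneath is undisturbed.

```bash
python3 -m inch '[[[0,0,-0.02],[-0.03,0.08,0.6],40],[[0,0,-0.02],[-0.03,0.05,0.6],40],[[0,0,0],[-0.02,0,0.5],40],[[0,0,0],[0,0,0],40]]';python3 - <<'E'
from h import *
plan(home(.02),HR); print(S(pose()[0]))
E
```

```text
clock: 23.17
eef_pos: [0.573, -0.0276, 0.1987]
eef_rot: [-179.5, 35.7, 178.4]
ft_force: [-1.4, -0.2, -3.2]
gripper_width: 0.0434
at [ 0.573  -0.0276  0.1987] to [ 0.5873 -0.0307  0.1663] dist mm [ 14.3  -3.2 -32.5] rotdeg [-0.18  0.56  0.26] rows 2 f [-1.4 -0.2 -3.2] g 43.4 t 23.1667
0 [-0.015, 0.047, 0.022] [0.12, -0.041, 0.58]
1 [-0.015, 0.047, 0.022] [0.117, -0.043, 0.581]
[0.04764112 0.00088665 0.07299669]
```

```bash
python3 -m inch '[[[-0.01,0.08,0.02],[0.2,-0.08,0.4],40],[[0,0,0],[0.05,-0.02,0.45],40],[[0,0,0],[0.03,0,0.3],40],[[0,0,0],[0,0,0],40]]';python3 - <<'E'
from h import *
plan(home(.0),HR); print(S(pose()[0]))
E
```

```text
clock: 23.5
eef_pos: [0.5872, -0.0297, 0.1704]
eef_rot: [-179.6, 35.5, 178.5]
ft_force: [-0.0, 0.4, -2.3]
gripper_width: 0.0432
at [ 0.5872 -0.0297  0.1704] to [ 0.5988 -0.0312  0.1499] dist mm [ 11.6  -1.5 -20.5] rotdeg [-0.04  0.35  0.38] rows 1 f [-0.   0.4 -2.3] g 43.2 t 23.5
0 [-0.007, 0.059, 0.063] [0.081, -0.035, 0.781]
[ 0.04312349 -0.00071552  0.04153773]
```

```bash
python3 -m inch '[[[0,0.05,0.06],[0.1,-0.04,0.25],40],[[0,0,0],[0.02,0,0.22],40],[[0,0,0],[0,0,0],40]]';python3 - <<'E'
from h import *
plan(home(.0),HR); print(S(pose()[0]))
E
```

```text
clock: 23.75
eef_pos: [0.5935, -0.031, 0.1589]
eef_rot: [-179.8, 35.4, 178.1]
ft_force: [-0.6, -0.1, -1.8]
gripper_width: 0.0432
at [ 0.5935 -0.031   0.1589] to [ 0.5988 -0.0312  0.1499] dist mm [ 5.4 -0.2 -8.9] rotdeg [-0.05  0.23  0.07] rows 1 f [-0.6 -0.1 -1.8] g 43.2 t 23.75
0 [-0.009, 0.038, 0.011] [0.027, 0.0, 0.347]
[ 0.0416422  -0.0018069   0.02850712]
```

```bash
python3 -m inch '[[[0,0.04,0],[0.03,0,0.17],40],[[0,0,0],[0.02,0,0.14],40],[[0,0,0],[0,0,0.05],40]]';python3 - <<'E'
from h import *
plan(home(.0),HR); print(S(pose()[0]))
E
```

```text
clock: 24.0
eef_pos: [0.5994, -0.0314, 0.15]
eef_rot: [-179.7, 35.2, 178.2]
ft_force: [-17.5, -1.3, 13.8]
gripper_width: 0.0432
at [ 0.5994 -0.0314  0.15  ] to [ 0.5988 -0.0312  0.1499] dist mm [-0.6  0.3 -0.1] rotdeg [-0.08  0.08  0.1 ] rows 1 f [-17.5  -1.3  13.8] g 43.2 t 24.0
0 [-0.014, 0.013, 0.016] [0.02, 0.008, -0.009]
[ 0.04148904 -0.00208139  0.01783158]
```

The door is seated: about 21 N normal, and the TCP is within 0.7 mm of the recorded home. I'll relax the pressure and open slowly.

```bash
python3 -m inch '[[[0,0,0],[0.04,0,0.04],48],[[0,0,0],[0,0,0.04],52],[[0,0,0],[0,0,0.03],56],[[0,0,0],[0,0,0.02],60],[[0,0,0],[0,0,0],66]]';python3 - <<'E'
from h import *
plan(home(.0),HR); print(S(pose()[0]))
E
```

```text
clock: 24.42
eef_pos: [0.6022, -0.0317, 0.1491]
eef_rot: [-179.7, 35.3, 178.3]
ft_force: [-1.0, -0.4, -1.2]
gripper_width: 0.0642
at [ 0.6022 -0.0317  0.1491] to [ 0.5988 -0.0312  0.1499] dist mm [-3.4  0.5  0.9] rotdeg [-0.07  0.22  0.19] rows 1 f [-1.  -0.4 -1.2] g 64.2 t 24.4167
0 [-0.012, 0.037, 0.032] [0.076, 0.013, -0.089]
[ 0.04319783 -0.00220677  0.01545311]
```

```bash
python3 -m inch '[[[0,0,0],[0,0,0],75],[[0,0,0],[0,0,0],85],[[0,0,0],[0,0,0],91.9],[[0,0,0],[0,0,0],91.9],[[0,0,0],[0,0,-0.3],91.9]]';python3 -m inch '[[[0,0,0],[0,0,-0.6],91.9],[[0,0,0],[0,0,-0.8],91.9],[[0,0,0],[0,0,-0.9],91.9],[[0,0,0],[0,0,-0.9],91.9],[[0,0,0],[0,0,-0.9],91.9]]';python3 -m inch '[[[0,0,0],[0,0.5,-0.9],91.9],[[0,0,0],[0,0.9,-0.5],91.9],[[0,0,0],[0,0.9,0],91.9],[[0,0,0],[0,0.9,0],91.9],[[0,0,0],[0,0.9,0],91.9]]';python3 - <<'E'
from h import *
p,R,s=pose();print(p,s["eef_rot"],s["ft_force"].round(1))
b=img("top","t17.png");a=img("side","s17.png")
cv2.imwrite("pics/z17.png",np.hstack([cv2.resize(a[150:260,280:380],None,fx=4,fy=4),cv2.resize(b[160:230,280:360],None,fx=5,fy=6.2857)])[:,:,::-1])
cv2.imwrite("pics/z17b.png",np.vstack([cv2.resize(cv2.imread("pics/t0.png") if 0 else cv2.imread("pics/top0.png")[165:230,280:360],None,fx=7,fy=4.6,interpolation=0),cv2.resize(b[165:230,280:360][:,:,::-1],None,fx=7,fy=4.6,interpolation=0)]))
E
```

```text
clock: 24.83
eef_pos: [0.5984, -0.032, 0.1573]
eef_rot: [-179.6, 35.5, 178.3]
ft_force: [-0.4, 0.4, 0.2]
gripper_width: 0.0917
clock: 25.25
eef_pos: [0.5232, -0.0281, 0.256]
eef_rot: [-179.8, 35.0, 178.2]
ft_force: [0.6, -0.1, 0.2]
gripper_width: 0.0919
clock: 25.67
eef_pos: [0.5045, 0.0932, 0.3039]
eef_rot: [-179.6, 36.3, 177.5]
ft_force: [0.8, -0.6, -0.6]
gripper_width: 0.0919
[0.50450843 0.09319204 0.30386139] [-179.56522859   36.25525384  177.5217183 ] [ 0.8 -0.6 -0.6]
```

View pics/z17.png

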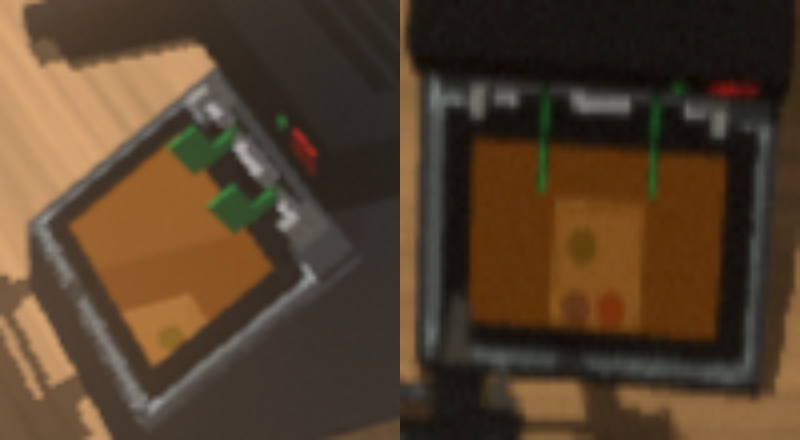

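View pics/z17b.png

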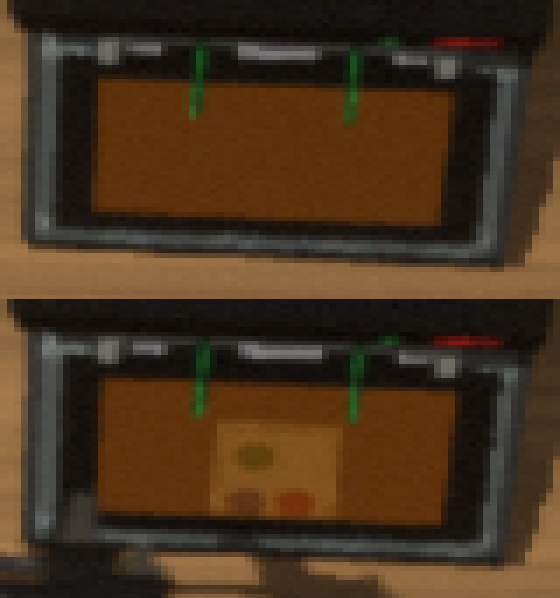

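```bash
python3 - <<'E'
from h import *
for f in("top0","t17","side0","s17"):
    H=hsv(f+".png"); h,s,v=[H[:,:,k].astype(int) for k in range(3)]
    m=(h>40)&(h<90)&(s>80); m[:,:300]=0; m[:,345:]=0; m[215:]=0
    print(f,[(b[1].tolist(),b[2].round(2).tolist()) for b in blobs(m,20)])
    am=(h>8)&(h<18)&(s>150)&(v>40) if f[0]=="t" else (h>8)&(h<20)&(s>135)&(v>60)
    roi=np.zeros(am.shape,bool)
    if f[0]=="t": roi[170:225,285:352]=1
    else: roi[170:260,290:362]=1
    b=max(blobs(am&roi),key=lambda b:b[1][4]); print(quad(b[0]).tolist())
E
```

```text
top0 [([307, 173, 3, 17, 37], [307.84, 180.38]), ([329, 175, 3, 16, 32], [329.97, 181.31])]
[[294.0, 181.0], [343.0, 184.0], [342.0, 213.0], [293.0, 210.0]]
t17 [([307, 173, 4, 17, 32], [308.59, 179.62]), ([329, 174, 4, 17, 31], [330.52, 180.74])]
[[345.0, 186.0], [342.0, 213.0], [294.0, 210.0], [295.0, 181.0]]
side0 [([322, 181, 18, 11, 110], [329.78, 186.03]), ([332, 195, 13, 12, 97], [338.49, 200.8])]
[[320.0, 186.0], [347.0, 217.0], [317.0, 240.0], [297.0, 205.0]]
s17 [([322, 181, 18, 12, 113], [329.88, 186.29]), ([332, 196, 13, 12, 93], [338.44, 201.37])]
[[320.0, 186.0], [348.0, 217.0], [317.0, 241.0], [297.0, 205.0]]
```

Tabs and window are within about 0.6 px (under 2 mm) of the start picture in both views. Tab spacing is 21.9 px against 22.1 px, so both pins are fully out. I'll let the arm settle and hand in.

```bash
python3 -m inch '[[[0,0,0],[0,0,-0.3],91.9],[[0,0,0],[0,0,0],91.9],[[0,0,0],[0,0,0],91.9],[[0,0,0],[0,0,0],91.9]]';python3 - <<'E'
from h import *
b=img("top","t18.png")
a=img("side","s18.png")
for f in("t18","s18"):
    H=hsv(f+".png"); h,s,v=[H[:,:,k].astype(int) for k in range(3)]
    m=(h>40)&(h<90)&(s>80); m[:,:300]=0; m[:,345:]=0; m[215:]=0
    print(f,[(b[1].tolist(),b[2].round(2).tolist()) for b in blobs(m,20)])
E
```

```text
clock: 26.1
eef_pos: [0.4982, 0.0954, 0.3109]
eef_rot: [-179.6, 36.1, 178.0]
ft_force: [-0.1, -0.6, -0.2]
gripper_width: 0.0918
t18 [([307, 173, 4, 17, 31], [308.61, 179.77]), ([329, 174, 4, 18, 32], [330.59, 181.12])]
s18 [([322, 181, 18, 12, 113], [329.88, 186.29]), ([332, 196, 13, 12, 92], [338.47, 201.42])]
```

View pics/s18.png

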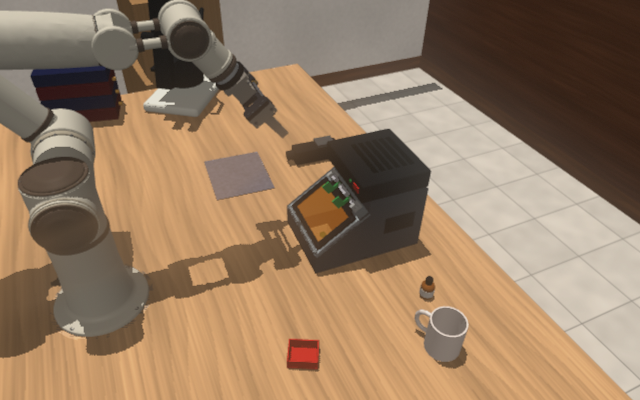

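The door is home at (325,212), the arm is clear, and the mug, bottle, refractometer and red look-alike are where they started.

```bash
python3 -c "
from cell import r
print(r.sign_off())"
```

```text
the job is handed in; nothing more can be done
None
```

I did the whole job in about 26 s of the 72 s allowed and handed it in; the sign-off gives no verdict. I squeezed the tabs, lifted the door off and laid it flat on the mat. The tray went level through the doorway onto the chamber floor, and the door went back in its surround.

**Last checks that passed:**
- **Door:** the tabs and window are within about 0.7 px (roughly 2 mm, mostly towards −y) of the start pictures in both views.
- **Hinge pins:** I judged these from the tab spacing only, which is 22.0 px against 22.1 px at the start, so both pins look fully out.
- **Tray and stones:** with the doorway still open, all three stones were in the tray and it stood clear of the walls. All three still showed through the window after the door was refitted.
- **Bystanders:** the mug, bottle, refractometer and red look-alike look unmoved. I compared these by eye, not by measurement.

**What did not go cleanly:** at the chamber floor the wrist force read almost nothing at first while the arm sprang back. Firmer moves then gave about 15 N and dragged the tray a few millimetres forward before I let go.

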